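Move the charged battery pack from its charger to the air sampler

ROBOT

A 6-joint arm with a two-finger parallel gripper is mounted at the origin on a cart in front of the work surface, level with it; the furniture and walls round the work are solid. World frame = base frame: x ahead of the robot, y to its left, z up, the work surface at z = 0. Lengths are in m, angles in degrees, forces in N, time in s.
With the tool pointing down it reaches from about 0.3 to 0.75 m from the base axis. Payload 8.5 kg.
Tool frame: the origin (TCP) lies between the finger pads; the fingertips stand 17 mm ahead of it and the grasp point (between the pads) lies 2 mm behind it; z points along the fingers, y is the direction in which the jaws open and shut (so a half turn about z gives the same grasp; the last joint's range is limited). The gripper opens to 85 mm and grips with 20 to 120 N. Pads are 22 mm wide; open, the fingers measure 114 mm over their backs; the gripper's body (76 mm by 85 mm) begins 54 mm behind the grasp point. The pads swing forward as they close: fully open they stand 13 mm farther back than shut.
Start: joints at [55.56, 21.807, 74.336, -0, 83.858, -12.336], TCP at [0.207, 0.51, 0.212] pointing down, gripper open.
Joint ranges: [-178.18, 178.18], [-50.72, 133.34], [12.68, 142.11], [-81.47, 261.47], [9.98, 163.14], [-165.26, 165.26]. Speed limits (degrees/s): [136.94, 136.94, 180, 180, 180, 180].

INTERFACE

Orientations are given as a 3x3 rotation matrix whose columns are the frame's x, y, z axes.
In Python, from rig import readout, eyes, env gives the robot as it stands.
- The arm moves only by the tool arm_command, never from a script. Its argument "rows" is text: rows parted by semicolons, each of 7 numbers parted by spaces: the closure, from 0 (fully open) to 1 (shut), then the shift along the tool's x, y, z in mm, then the turn, a rotation vector about the tool's x, y, z in degrees. In form: grip dx dy dz rx ry rz; .... A call has 1 to 5 rows; each row shifts and turns the commanded pose from where the row before left it, along the tool's axes as they then stand; what a row does not reach is not made up. A row lasts 1/12 s, in which the tool goes at most 41.7 mm and 7.16 degrees, less where a joint would pass 70% of its speed; a pose out of reach is approached as far as the arm can. A call with a gripper value outside its range is refused whole. The fingers move at their own pace and stop on an object; "squeeze" is the grip in N (left out, the last holds). Time passes only in rows, so rows that do not move let the fingers close. It gives the time, the measured TCP pose, the force and the opening at its end, in the units of the state.
- readout.observe(): the state, without advancing time (a new reading comes with each control period).
- eyes.get_image(name): name is "scene" or "top"; returns the picture (480x640x3 uint8, red, green, blue); there is no depth.
- eyes.camera_model(name): a dict with "mtx" (3x3 intrinsics, pixels), "view" (4x4, takes a point from world to camera coordinates). Camera axes: x right, y up, looking along -z (the intrinsics and any distortion apply to the point x, -y, -z); pixel columns grow to the right and rows downward; lengths in m; the calibration is good to about 2 mm. A picture is of the moment at which its call begins. camera_model takes no time and is no camera call.
- env.close_job(): hands the job in, once; it reports no verdict.
The state is a dict: "time_s": time; "q": joint angles; "qvel": joint speeds; "joint_efforts": joint torques, N m; "position": TCP position; "tool_rot": TCP orientation; "ft_force": force on the tool from outside, world axes, zero at the start; "wrist_torque": the same for the moment, N m; "grip_width": finger opening in m.
Only numpy, scipy, OpenCV 4.12 (cv2) and the standard library are available. Lean on these libraries where they do the work, as an engineer would, in place of code of your own. Each camera call takes 0.05 s, during which the arm holds its last target. There are 200 camera calls.

TASK

The battery pack in the bench charger is charged: press the charger's catch button so that the pack springs free, draw the pack out along its dovetail, and slide it into the empty dovetail bay of the air sampler until the sampler's catch clicks and holds it. Work gently, forcing nothing and keeping the pack upright, and leave the other things on the bench where they are.

Things in the scene. Friction and masses are not known exactly. Their poses are not given: they have to be found in the camera images.
- charger: Bench charger: low grey plastic unit 186 x 96 mm, 72 mm high, fixed; the pack is in it at the start. Origin on the bench under the latched pack's centre; x points inward (the way a pack slides in), z up. A spring plunger in the receiver at the bay's end (6 to 3 N) pushes the freed pack out some 8 mm when the catch is pressed; there the pack itself holds the catch down.
- charger_mouth (a point): Middle of the flared mouth of the charger's dovetail rails, on its deck 18 mm above the bench, at x = -15 mm, y = 0 of the charger; axes as the charger's. The rest as at the sampler's mouth.
- charger_button (a point): Middle of the top of the charger's black catch button, 26 mm (along x) x 32 mm, on top of the receiver at x = 70 mm, y = 0 of the charger, 79 mm above the bench and 7 mm proud. Pressed straight down 4 mm it frees the pack; it bottoms at 5.5 mm. Takes 3 to 6 N.
- charger_catch (a joint): Travel of the charger's catch and its button (m): 0 up (latching), grows as it is pressed or as the pack rides over its tooth; 0.0055 bottomed.
- pack_center (a point): Centre of the battery pack, half-way up its black body of 84 mm (x) x 50 mm (y, the width to grip, straight sides) x 48 mm, on a male dovetail foot 12 mm high and 48 mm wide with a notch for the catch tooth; 36 mm above the foot's underside, 24 mm below the top. x points to the nose (brass contacts), which goes in first. 0.26 to 0.42 kg.
- sampler: Air sampler: black base 222 x 120 mm, white pump housing 98 mm high at its back with a round inlet to 125 mm, fixed; its bay is empty. Origin on the bench under the nominal centre of a latched pack (centre then at x 0, y 0, z 54 mm); x points inward, z up. The depth of the click is hand-adjusted: it lies up to 8 mm to either side of x = 0 and cannot be read, so it must be felt.
- sampler_mouth (a point): Middle of the flared mouth of the dovetail rails, on the deck 18 mm above the bench, at x = -15 mm, y = 0 of the sampler, axes alike. The deck, 84 mm wide, lies open for 67 mm before it. Rails 10 mm high, out to 38 mm each side, straight from 10 to 48 mm past this point, 1.5 mm play each side. Draw a pack out by 50 mm or more before lifting.
- sampler_catch (a joint): Travel of the sampler's catch (m): 0 up; pressed to about 0.004 while the pack's foot rides over its tooth (last 16 mm), back to 0 at the click. Pushing in takes about 3 N at first, 5 to 12 N over the catch and the spring plunger; 1.5 mm past the click is a solid stop: go at 10 mm/s there; over 20 N is never needed.
Mind the look-alikes: they are no part of the job. Leave any orange look-alike of the part that bears pack_center alone.

How it is judged:
By the outcome, as a careful person would: the job done as asked, in the order asked, and still so for the second after the job is handed in, with the robot touching nothing.
It also fails if it takes over 54 s, if anything falls off the work surface, if the arm or the gripper's body presses on something with over 40 N, if the wrist force passes 120 N, or if a joint passes its speed limit or range.

## Working session

There is one attempt and no reset: what is moved stays moved. The work goes in short steps, Python scripts to look and compute and a tool call to move; the robot and the scene stay as the last step left them, time stands still between calls to the robot, and variables do not carry over. Pictures are saved under pics/ and viewed, about 8 in all and at most 12, crops included, and the job is handed in when it is done.

Besides the shell and the picture viewer there is one more tool, called after ">>>" as name(argument=value, ...) on one line, values as JSON. arm_command: Moves the arm, as the interface text tells. Its arguments: {"type":"object","properties":{"rows":{"type":"string"},"squeeze":{"type":"number"}},"required":["rows"]}

```bash
mkdir -p pics; ls; cat > h.py <<'E'
import numpy as np,cv2
from rig import readout,eyes,env
def snap(n,f):
    im=np.ascontiguousarray(eyes.get_image(n)[:,:,::-1]); cv2.imwrite('pics/'+f,im); return im
def proj(n,P):
    m=eyes.camera_model(n);V=np.array(m['view']);K=np.array(m['mtx'])
    c=(V@np.c_[np.atleast_2d(P),np.ones(len(np.atleast_2d(P)))].T)[:3].T*[1,-1,-1]
    p=(K@c.T).T; return p[:,:2]/p[:,2:]
def back(n,uv,z):
    m=eyes.camera_model(n);V=np.array(m['view']);K=np.array(m['mtx'])
    d=np.linalg.inv(K)@[uv[0],uv[1],1]*[1,-1,-1]
    R=V[:3,:3];o=-R.T@V[:3,3];d=R.T@d
    return o+d*(z-o[2])/d[2]
E
python3 - <<'E'
from h import *
a=snap('scene','s0.png');b=snap('top','t0.png')
for n in('scene','top'):
    m=eyes.camera_model(n);print(m.keys(),np.round(m['mtx'],1).tolist());V=np.array(m['view']);print((-V[:3,:3].T@V[:3,3]).round(3),np.round(V,2).tolist())
print(readout.observe())
E
```

```text
pics
dict_keys(['mtx', 'view']) [[595.5, 0.0, 330.5], [0.0, 595.5, 241.7], [0.0, 0.0, 1.0]]
[0.552 0.636 1.494] [[-1.0, -0.0, -0.01, 0.57], [-0.0, -0.86, 0.52, -0.23], [-0.01, 0.52, 0.86, -1.6], [0.0, 0.0, 0.0, 1.0]]
dict_keys(['mtx', 'view']) [[561.3, 0.0, 318.9], [0.0, 561.3, 244.8], [0.0, 0.0, 1.0]]
[ 0.255 -0.202  1.743] [[-0.0, -1.0, 0.01, -0.22], [0.98, 0.0, 0.19, -0.58], [-0.19, 0.01, 0.98, -1.66], [0.0, 0.0, 0.0, 1.0]]
{'time_s': 0.1, 'q': array([ 5.55600749e+01,  2.18365735e+01,  7.43790507e+01, -6.13611779e-04,
        8.38582552e+01, -1.23376525e+01]), 'qvel': array([ 0.03797778, -0.10002579, -0.14277056, -0.01744259, -0.01060558,
        0.00133116]), 'joint_efforts': array([ 4.57763977e-03, -4.49216044e+01, -2.31655741e+01, -1.96717046e-04,
        3.57744866e-03,  2.66353220e-05]), 'position': array([0.20679907, 0.50933156, 0.21168676]), 'tool_rot': array([[-9.26514045e-01,  3.76259491e-01, -7.20450004e-04],
       [ 3.76260088e-01,  9.26513466e-01, -1.06944756e-03],
       [ 2.65116835e-04, -1.26193477e-03, -9.99999169e-01]]), 'ft_force': array([-0.18230392,  0.04534456,  0.3299625 ]), 'wrist_torque': array([ 0.02568216, -0.03133623,  0.05659682]), 'grip_width': 0.08538477357380923}
```

View pics/t0.png

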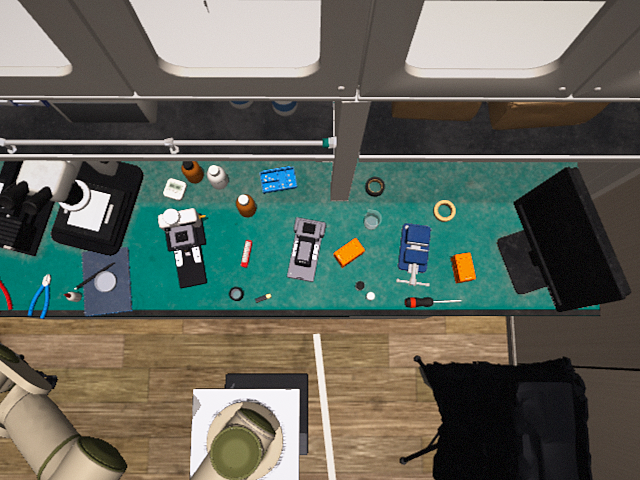

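View pics/s0.png

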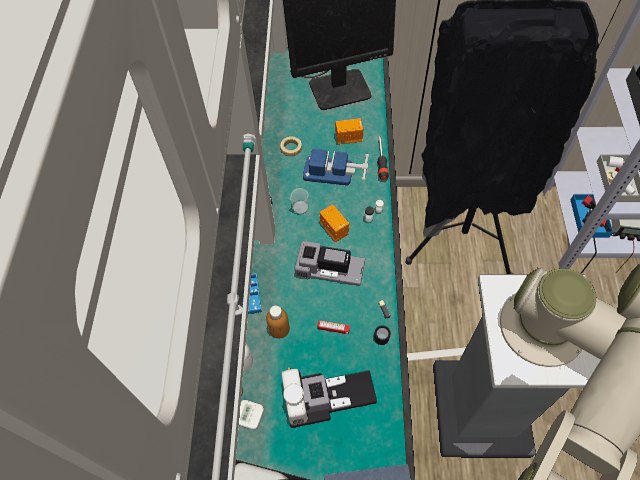

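The top view shows the charger with its black pack at (306,250) and the sampler at (184,250). The possible mix-ups are the orange packs at (349,252) and (463,267) and the blue vise at (415,247), so I choose the black pack in the grey unit. Next is a close crop to check that.

```bash
python3 - <<'E'
from h import *
t=cv2.imread('pics/t0.png');s=cv2.imread('pics/s0.png')
f=lambda im,x,y,w,h,k:cv2.resize(im[y:y+h,x:x+w],None,fx=k,fy=k,interpolation=cv2.INTER_CUBIC)
A=f(t,275,205,65,85,7);B=f(t,152,200,65,85,6)
cv2.imwrite('pics/c1.png',np.hstack([f(t,278,210,57,80,7),f(t,155,205,57,80,7)]))
cv2.imwrite('pics/c2.png',np.vstack([f(s,285,232,100,60,5),f(s,275,360,110,70,4)[:, :500].copy() if 0 else cv2.resize(f(s,275,360,110,70,5),(500,318))]))
E
```

```text
(no output)
```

View pics/c1.png

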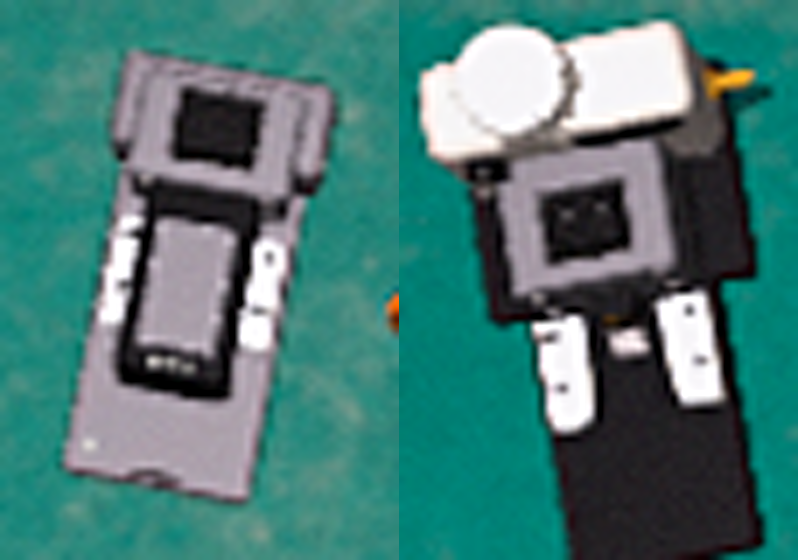

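View pics/c2.png

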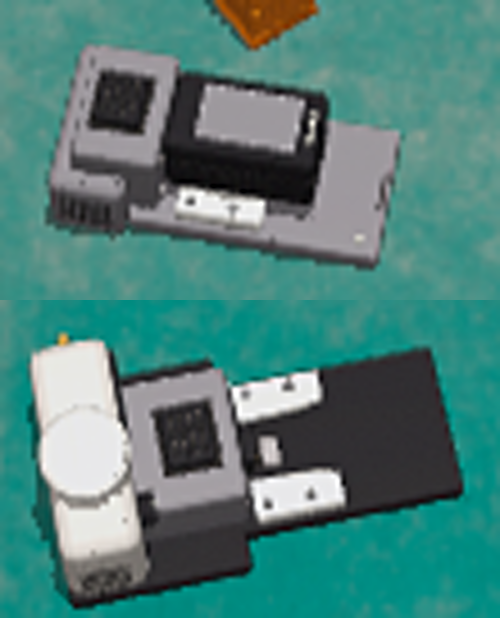

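The crops confirm the black pack in the grey charger, with its button at top (309,228). The sampler bay is empty and its mouth is at top (189,264). I'll fit both units' planar poses from both views.

```bash
cat > fit.py <<'E'
from h import *
from scipy.optimize import least_squares
def c(u,v,k,ox,oy): return ((u+.5)/k-.5+ox,(v+.5)/k-.5+oy)
T1=lambda u,v:('top',c(u,v,7,278,210)); T2=lambda u,v:('top',c(u-399,v,7,155,205))
S1=lambda u,v:('scene',c(u,v,5,285,232)); S2=lambda u,v:('scene',c(u,v-300,500/110,275,360))
CH=[((70,0,79),T1(219,127)),((-82,42,18),T1(65,468)),((-82,-42,18),T1(247,500)),
    ((70,0,79),S1(123,101)),((-82,-42,18),S1(400,130)),((-82,42,18),S1(375,268))]
SA=[((-15,38,28),T2(550,430)),((-15,-38,28),T2(725,402)),((-82,-42,18),T2(762,540)),
    ((-82,-42,18),S2(430,348)),((-82,42,18),S2(462,492)),((-15,-38,28),S2(321,373)),((-15,38,28),S2(344,500))]
def W(p,P):
    P=np.atleast_2d(P)/1000.;a=np.radians(p[2]);R=np.array([[np.cos(a),-np.sin(a)],[np.sin(a),np.cos(a)]])
    return np.c_[P[:,:2]@R.T+p[:2],P[:,2]]
def fit(D,p0):
    f=lambda p:np.concatenate([proj(n,W(p,P))[0]-uv for P,(n,uv) in D])
    r=least_squares(f,p0,loss='soft_l1',x_scale=[.01,.01,3]);print(r.x.round(4),r.fun.reshape(-1,2).round(1).tolist());return r.x
if __name__=='__main__':
    pc=fit(CH,[.55,-.15,0]);ps=fit(SA,[.55,.2,0])
    np.save('p.npy',[pc,ps])
    t=cv2.imread('pics/t0.png');s=cv2.imread('pics/s0.png')
    box=lambda x0,x1,w,z:[(x0,w,z),(x1,w,z),(x1,-w,z),(x0,-w,z)]
    out=[]
    for p,bs,crops in((pc,[box(57,83,16,79),box(-42,42,25,78),box(-42,42,25,30),box(-82,104,42,18)],(('top',t,278,210,57,80,4),('scene',s,285,232,100,60,4))),
                (ps,[box(57,83,16,79),box(-82,-15,42,18),[(-15,38,28),(33,38,28),(33,24,28),(-15,24,28)],[(-15,-38,28),(33,-38,28),(33,-24,28),(-15,-24,28)]],(('top',t,155,205,57,90,4),('scene',s,275,360,110,70,4)))):
        for n,im,x,y,w,h,k in crops:
            q=cv2.resize(im[y:y+h,x:x+w],None,fx=k,fy=k,interpolation=cv2.INTER_CUBIC)
            for b in bs:
                uv=(proj(n,W(p,b))-[x,y]+.5)*k-.5
                cv2.polylines(q,[uv.round().astype(int)],True,(0,0,255) if b[0][2]!=78 else (0,255,255),1)
            out.append(cv2.copyMakeBorder(q,0,360-q.shape[0],0,0,cv2.BORDER_CONSTANT) )
    m=np.hstack([out[0],out[1][:, :400]]);m2=np.hstack([out[2],out[3]])
    W_=max(m.shape[1],m2.shape[1]);pad=lambda a:cv2.copyMakeBorder(a,0,0,0,W_-a.shape[1],cv2.BORDER_CONSTANT)
    m=np.vstack([pad(m)[:320],pad(m2)[:360]]);cv2.imwrite('pics/o1.png',cv2.resize(m,None,fx=.88,fy=.88));print(m.shape)
E
python3 fit.py
```

```text
[  0.561   -0.1771 -10.7425] [[-1.1, 0.1], [-1.5, 0.4], [-0.9, 0.8], [-0.9, -1.7], [-0.2, -0.6], [-0.1, -2.4]]
[ 0.5411  0.1839 10.3736] [[-1.1, 0.4], [-1.6, -0.0], [-1.8, 1.7], [0.1, -0.9], [0.1, -0.4], [-1.3, -1.6], [-0.6, -0.2]]
(680, 668, 3)
```

View pics/o1.png

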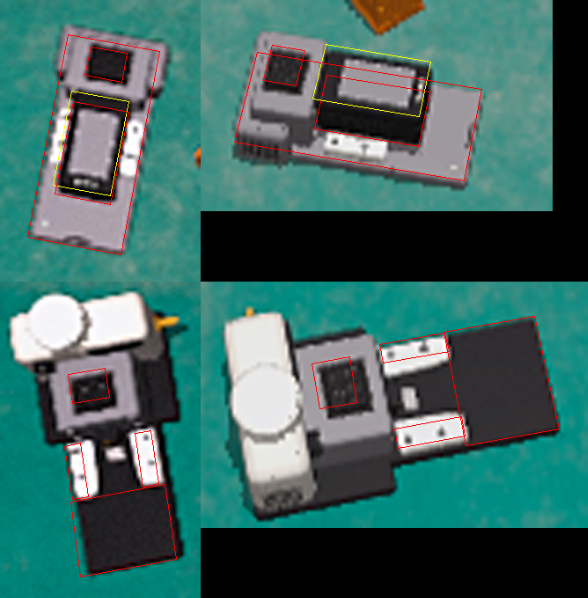

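>>> arm_command(rows="1 0 0 0 0 0 -5.7; 1 0 0 0 0 0 -5.7; 1 -27 -30 0 0 0 0; 1 -27 -30 0 0 0 0; 1 -27 -30 0 0 0 0", squeeze=40)

```text
time_s: 0.52
position: [0.2698, 0.4048, 0.2117]
tool_rot: [[-0.983, 0.184, -0.001], [0.184, 0.983, -0.001], [0.0, -0.001, -1.0]]
ft_force: [1.2, 0.4, -0.3]
grip_width: 0.0255
```

>>> arm_command(rows="1 -27 -30 0 0 0 0; 1 -27 -30 0 0 0 0; 1 -27 -30 0 0 0 0; 1 -27 -30 0 0 0 0; 1 -27 -30 0 0 0 0")

```text
time_s: 0.93
position: [0.375, 0.2318, 0.2121]
tool_rot: [[-0.983, 0.186, -0.0], [0.186, 0.983, -0.0], [0.0, -0.0, -1.0]]
ft_force: [1.1, 1.1, -0.6]
grip_width: -0.0
```

>>> arm_command(rows="1 -27 -30 0 0 0 0; 1 -27 -30 0 0 0 0; 1 -27 -30 0 0 0 0; 1 -27 -30 0 0 0 0; 1 -27 -30 0 0 0 0")

```text
time_s: 1.35
position: [0.4799, 0.0592, 0.2121]
tool_rot: [[-0.983, 0.186, -0.0], [0.186, 0.983, 0.0], [0.0, 0.0, -1.0]]
ft_force: [0.7, 1.2, -0.7]
grip_width: 0.0003
```

>>> arm_command(rows="1 -27 -30 0 0 0 0; 1 -27 -30 0 0 0 0; 1 -27 -30 0 0 0 0; 1 -27 -30 0 0 0 0; 1 -27 -30 0 0 0 0")

```text
time_s: 1.77
position: [0.5847, -0.1132, 0.2118]
tool_rot: [[-0.983, 0.186, -0.001], [0.186, 0.983, 0.0], [0.001, 0.0, -1.0]]
ft_force: [1.1, -0.3, 0.0]
grip_width: -0.0002
```

```bash
cat > d.py <<'E'
import sys
from h import *
# target charger/sampler frame coordinates -> tool deltas
def delta(p,xyz):
    o=readout.observe();a=np.radians(p[2]);c,s=np.cos(a),np.sin(a)
    R=np.array([[-c,-s,0],[-s,c,0],[0,0,-1]])
    t=np.array([p[0]+c*xyz[0]-s*xyz[1],p[1]+s*xyz[0]+c*xyz[1],xyz[2]])
    To=np.array(o['tool_rot'])
    from scipy.spatial.transform import Rotation as Q
    print('t',round(o['time_s'],2),'pos',o['position'].round(4),'F',o['ft_force'].round(1),'w',round(o['grip_width'],4))
    d=o['position']-[p[0],p[1],0]; print('in frame mm',(np.array([c*d[0]+s*d[1],-s*d[0]+c*d[1],d[2]])*1000).round(1))
    print('dmm final-tool-axes',(R.T@(t-o['position'])*1000).round(1),'rot',Q.from_matrix(To.T@R).as_rotvec(degrees=True).round(2),'q',o['q'].round(1))
if __name__=='__main__':
    p=np.load('p.npy')[int(sys.argv[1])];delta(p,np.array(sys.argv[2:5],float)/1000)
E
python3 d.py 0 70 0 110
```

```text
t 1.77 pos [ 0.5847 -0.1132  0.2118] F [ 1.1 -0.3  0. ] w -0.0002
in frame mm [ 11.4  67.2 211.8]
dmm final-tool-axes [-58.6 -67.2 101.8] rot [ 0.01 -0.05  0.02] q [ -22.3   26.5   66.7    0.    86.9 -101.6]
```

>>> arm_command(rows="1 -25 -28 10 0 0 0; 1 -25 -28 20 0 0 0; 1 -8.5 -11 30 0 0 0; 1 0 0 30 0 0 0; 1 0 0 5 0 0 0")

```text
time_s: 2.18
position: [0.6266, -0.1872, 0.1114]
tool_rot: [[-0.982, 0.187, -0.009], [0.187, 0.982, 0.005], [0.01, 0.003, -1.0]]
ft_force: [-0.2, 0.3, -0.9]
grip_width: 0.0
```

>>> arm_command(rows="1 0 0 0 0 0 0; 1 0 0 0 0 0 0")

```text
time_s: 2.35
position: [0.6293, -0.1871, 0.1191]
tool_rot: [[-0.983, 0.185, 0.001], [0.185, 0.983, -0.001], [-0.001, -0.0, -1.0]]
ft_force: [-0.4, 0.4, -0.3]
grip_width: -0.0001
```

```bash
python3 d.py 0 70 0 96; python3 - <<'E'
from h import *
a=snap('scene','s1.png');b=snap('top','t1.png')
f=lambda im,x,y,w,h,k:cv2.resize(im[y:y+h,x:x+w],None,fx=k,fy=k,interpolation=cv2.INTER_CUBIC)
cv2.imwrite('pics/c3.png',np.hstack([f(b,270,190,75,100,5),f(a,280,200,80,100,5)]))
E
```

```text
t 2.35 pos [ 0.6293 -0.1871  0.1191] F [-0.4  0.4 -0.3] w -0.0001
in frame mm [ 69.    2.9 119.1]
dmm final-tool-axes [-1.  -2.9 23.1] rot [-0.02  0.08  0.07] q [ -26.9   36.5   64.1    0.    79.3 -106.2]
```

View pics/c3.png

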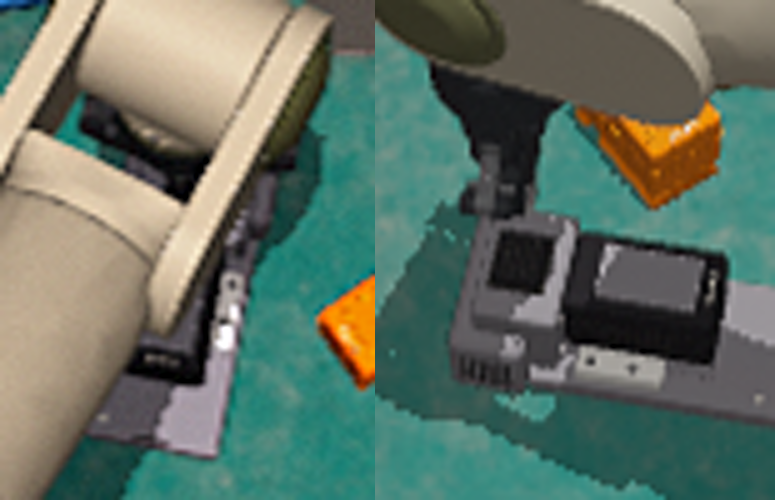

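Scene crop: the closed fingertips show at about (304,242), just short of the button at (309,252) because they are higher. I'll compare that pixel with the forward projection to get the scene camera's bias.

```bash
python3 - <<'E'
from h import *
o=readout.observe();P=o['position'];R=np.array(o['tool_rot'])
for d in (.017,):
  for y in(-.0145,0,.0145): 
    for x in(-.011,.011): print(x,y,((proj('scene',P+R@[x,y,d])[0]-[280,200]+.5)*5-.5+[375,0]).round(0))
E
```

```text
-0.011 -0.0145 [502. 209.]
0.011 -0.0145 [542. 215.]
-0.011 0 [497. 231.]
0.011 0 [536. 238.]
-0.011 0.0145 [491. 254.]
0.011 0.0145 [531. 261.]
```

```bash
python3 - <<'E'
from h import *
o=readout.observe();P=o['position'];R=np.array(o['tool_rot'])
im=cv2.imread('pics/s1.png');x,y,k=285,205,14
q=cv2.resize(im[y:y+42,x:x+55],None,fx=k,fy=k,interpolation=cv2.INTER_CUBIC)
for d,col in((.017,(0,0,255)),(-.03,(0,255,255))):
  b=[P+R@[a,c,d] for a,c in((-.011,-.0145),(.011,-.0145),(.011,.0145),(-.011,.0145))]
  cv2.polylines(q,[((proj('scene',np.array(b))-[x,y]+.5)*k).astype(int)],True,col,1)
cv2.imwrite('pics/c4.png',q)
E
```

```text
(no output)
```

View pics/c4.png

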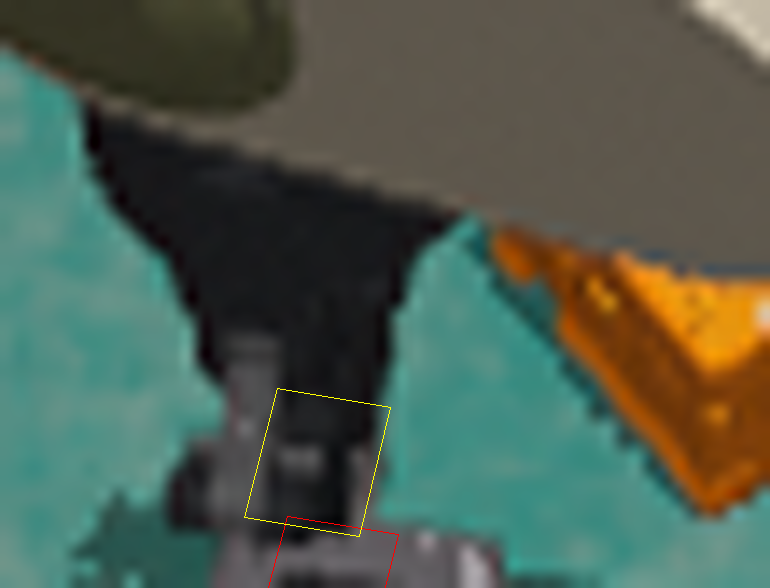

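Horizontally the finger agrees with the forward projection. The tip height is unclear, so I'll find it by touch.

>>> arm_command(rows="1 0 -2 6 0 0 0; 1 0 0 6 0 0 0; 1 0 0 3 0 0 0; 1 0 0 2 0 0 0; 1 0 0 0 0 0 0")

```text
time_s: 2.87
position: [0.6282, -0.1892, 0.1001]
tool_rot: [[-0.983, 0.186, -0.001], [0.186, 0.983, 0.0], [0.001, 0.0, -1.0]]
ft_force: [0.2, 0.7, 0.7]
grip_width: -0.0001
```

>>> arm_command(rows="1 0 0 1.5 0 0 0; 1 0 0 1 0 0 0; 1 0 0 1 0 0 0; 1 0 0 0 0 0 0")

```text
time_s: 3.2
position: [0.6284, -0.1893, 0.097]
tool_rot: [[-0.983, 0.186, -0.0], [0.186, 0.983, 0.0], [0.0, 0.0, -1.0]]
ft_force: [-0.1, 0.5, -0.2]
grip_width: -0.0001
```

>>> arm_command(rows="1 0 0 0.7 0 0 0; 1 0 0 0.7 0 0 0; 1 0 0 0.6 0 0 0; 1 0 0 0 0 0 0")

```text
time_s: 3.53
position: [0.6284, -0.1893, 0.095]
tool_rot: [[-0.983, 0.186, -0.0], [0.186, 0.983, 0.0], [0.0, 0.0, -1.0]]
ft_force: [-0.5, 0.0, 0.7]
grip_width: -0.0
```

>>> arm_command(rows="1 0 0 0.6 0 0 0; 1 0 0 0.6 0 0 0; 1 0 0 0.6 0 0 0; 1 0 0 0 0 0 0")

```text
time_s: 3.87
position: [0.6284, -0.1893, 0.0932]
tool_rot: [[-0.983, 0.186, -0.0], [0.186, 0.983, 0.0], [0.0, 0.0, -1.0]]
ft_force: [-0.9, -0.1, 0.4]
grip_width: 0.0001
```

>>> arm_command(rows="1 0 0 0.5 0 0 0; 1 0 0 0.5 0 0 0; 1 0 0 0 0 0 0")

```text
time_s: 4.12
position: [0.6284, -0.1893, 0.0922]
tool_rot: [[-0.983, 0.186, -0.0], [0.186, 0.983, 0.0], [0.0, 0.0, -1.0]]
ft_force: [-0.3, 0.5, -0.7]
grip_width: 0.0004
```

>>> arm_command(rows="1 0 0 0.7 0 0 0; 1 0 0 0.7 0 0 0; 1 0 0 0 0 0 0")

```text
time_s: 4.37
position: [0.6284, -0.1893, 0.0908]
tool_rot: [[-0.983, 0.186, -0.0], [0.186, 0.983, 0.0], [0.0, 0.0, -1.0]]
ft_force: [0.5, -0.5, 0.6]
grip_width: 0.0001
```

>>> arm_command(rows="1 0 0 0.7 0 0 0; 1 0 0 0.7 0 0 0; 1 0 0 0 0 0 0")

```text
time_s: 4.62
position: [0.6284, -0.1893, 0.0894]
tool_rot: [[-0.983, 0.186, -0.0], [0.186, 0.983, 0.0], [0.0, 0.0, -1.0]]
ft_force: [-0.1, -0.2, -0.9]
grip_width: -0.0002
```

```bash
python3 d.py 0 70 0 96; python3 - <<'E'
from h import *
im=snap('scene','s2.png');o=readout.observe();P=o['position'];R=np.array(o['tool_rot'])
x,y,k=285,215,12
q=cv2.resize(im[y:y+45,x:x+62],None,fx=k,fy=k,interpolation=cv2.INTER_CUBIC)
b=[P+R@[a,c,.017] for a,c in((-.011,-.0145),(.011,-.0145),(.011,.0145),(-.011,.0145))]
cv2.polylines(q,[((proj('scene',np.array(b))-[x,y]+.5)*k).astype(int)],True,(0,0,255),1)
cv2.imwrite('pics/c5.png',q)
E
```

```text
t 4.62 pos [ 0.6284 -0.1893  0.0894] F [-0.1 -0.2 -0.9] w -0.0002
in frame mm [68.5  0.6 89.4]
dmm final-tool-axes [-1.5 -0.6 -6.6] rot [ 0.   -0.01  0.04] q [ -27.1   38.1   66.2   -0.    75.7 -106.4]
```

View pics/c5.png

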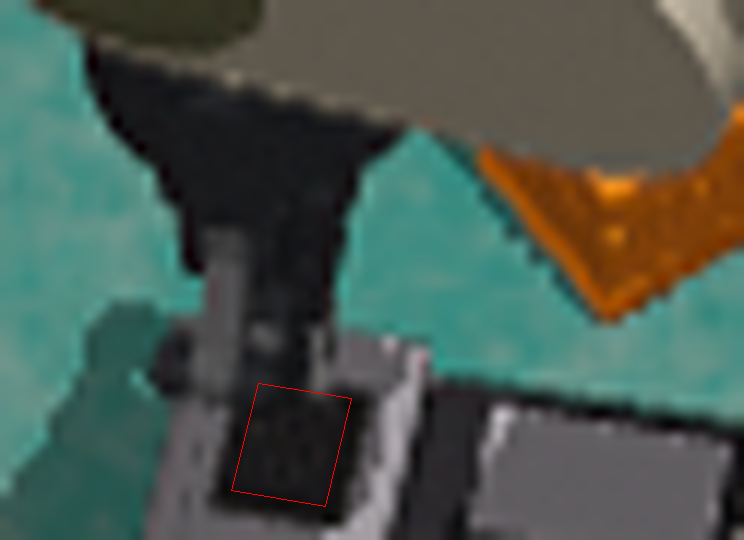

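There is no contact at the nominal height, and the image suggests the shut fingertips sit higher than 17 mm ahead. I'll keep feeling downward.

>>> arm_command(rows="1 0 0 0.7 0 0 0; 1 0 0 0.7 0 0 0; 1 0 0 0.7 0 0 0; 1 0 0 0 0 0 0")

```text
time_s: 5.0
position: [0.6284, -0.1893, 0.0872]
tool_rot: [[-0.983, 0.186, -0.0], [0.186, 0.983, 0.0], [0.0, 0.0, -1.0]]
ft_force: [-0.3, 1.0, 0.1]
grip_width: 0.0001
```

>>> arm_command(rows="1 0 0 0.7 0 0 0; 1 0 0 0.7 0 0 0; 1 0 0 0.7 0 0 0; 1 0 0 0 0 0 0")

```text
time_s: 5.33
position: [0.6284, -0.1893, 0.0851]
tool_rot: [[-0.983, 0.186, -0.0], [0.186, 0.983, 0.0], [0.0, 0.0, -1.0]]
ft_force: [-0.1, -0.5, -0.5]
grip_width: -0.0001
```

>>> arm_command(rows="1 0 0 0.7 0 0 0; 1 0 0 0.7 0 0 0; 1 0 0 0 0 0 0")

```text
time_s: 5.58
position: [0.6284, -0.1893, 0.0838]
tool_rot: [[-0.983, 0.186, -0.0], [0.186, 0.983, 0.0], [0.0, 0.0, -1.0]]
ft_force: [0.1, -0.0, -0.6]
grip_width: 0.0002
```

>>> arm_command(rows="1 0 0 0.7 0 0 0; 1 0 0 0.7 0 0 0; 1 0 0 0.7 0 0 0; 1 0 0 0 0 0 0")

```text
time_s: 5.92
position: [0.6284, -0.1893, 0.0816]
tool_rot: [[-0.983, 0.186, -0.0], [0.186, 0.983, 0.0], [0.0, 0.0, -1.0]]
ft_force: [0.6, 0.3, -0.0]
grip_width: -0.0003
```

>>> arm_command(rows="1 0 0 0.7 0 0 0; 1 0 0 0.7 0 0 0; 1 0 0 0 0 0 0")

```text
time_s: 6.17
position: [0.6284, -0.1893, 0.0803]
tool_rot: [[-0.983, 0.186, -0.0], [0.186, 0.983, 0.0], [0.0, 0.0, -1.0]]
ft_force: [0.0, 0.3, 0.2]
grip_width: 0.0002
```

>>> arm_command(rows="1 0 0 0.7 0 0 0; 1 0 0 0.7 0 0 0; 1 0 0 0 0 0 0")

```text
time_s: 6.42
position: [0.6284, -0.1893, 0.0789]
tool_rot: [[-0.983, 0.186, -0.0], [0.186, 0.983, 0.0], [0.0, 0.0, -1.0]]
ft_force: [0.0, 0.2, 0.1]
grip_width: -0.0
```

```bash
python3 - <<'E'
from h import *
im=snap('scene','s3.png');t=snap('top','t3.png');o=readout.observe();P=o['position'];R=np.array(o['tool_rot'])
x,y,k=285,215,11
q=cv2.resize(im[y:y+50,x:x+40],None,fx=k,fy=k,interpolation=cv2.INTER_CUBIC)
s=cv2.resize(cv2.imread('pics/s0.png')[y:y+50,x:x+30],None,fx=k,fy=k,interpolation=cv2.INTER_CUBIC)
for g in(q,s):
  for d,c in((.017,(0,0,255)),(0,(0,255,255))):
    cv2.circle(g,tuple(((proj('scene',P+R@[0,0,d])[0]-[x,y]+.5)*k).astype(int)),3,c,-1)
cv2.imwrite('pics/c6.png',np.clip(np.hstack([q,s]).astype(float)*1.8,0,255))
E
```

```text
[ WARN:0@1.655] global loadsave.cpp:1063 imwrite_ Unsupported depth image for selected encoder is fallbacked to CV_8U.
```

View pics/c6.png

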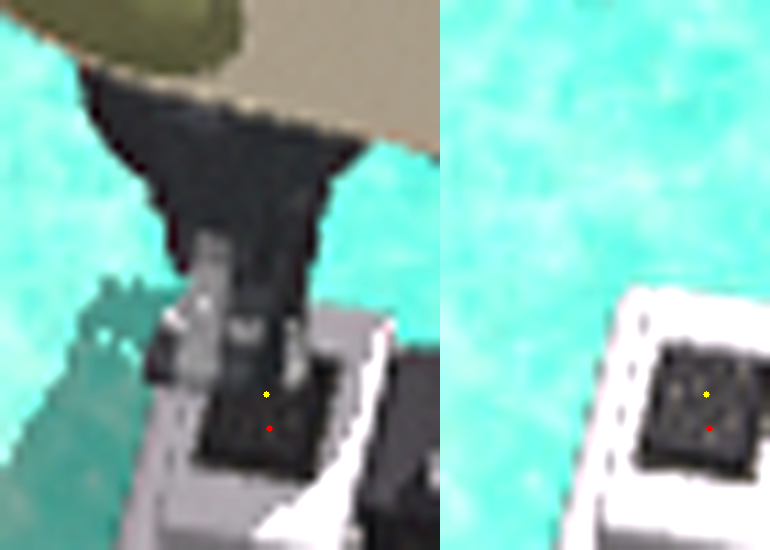

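>>> arm_command(rows="1 0 0 0.7 0 0 0; 1 0 0 0.7 0 0 0; 1 0 0 0.7 0 0 0; 1 0 0 0 0 0 0")

```text
time_s: 6.85
position: [0.6284, -0.1893, 0.0767]
tool_rot: [[-0.983, 0.186, -0.0], [0.186, 0.983, 0.0], [0.0, 0.0, -1.0]]
ft_force: [-0.3, 0.1, 0.6]
grip_width: 0.0002
```

>>> arm_command(rows="1 0 0 0.7 0 0 0; 1 0 0 0.7 0 0 0; 1 0 0 0 0 0 0")

```text
time_s: 7.1
position: [0.6284, -0.1893, 0.0754]
tool_rot: [[-0.983, 0.186, -0.0], [0.186, 0.983, 0.0], [0.0, 0.0, -1.0]]
ft_force: [-0.8, -0.1, -0.7]
grip_width: -0.0
```

>>> arm_command(rows="1 0 0 0.7 0 0 0; 1 0 0 0.7 0 0 0; 1 0 0 0 0 0 0")

```text
time_s: 7.35
position: [0.6284, -0.1893, 0.074]
tool_rot: [[-0.983, 0.186, -0.0], [0.186, 0.983, 0.0], [0.0, 0.0, -1.0]]
ft_force: [-0.1, 0.1, 0.5]
grip_width: 0.0003
```

```bash
python3 - <<'E'
from rig import readout
o=readout.observe();print({k:(v.round(2) if hasattr(v,'round') else v) for k,v in o.items()})
E
```

```text
{'time_s': 7.35, 'q': array([ -27.08,   38.97,   67.28,   -0.  ,   73.76, -106.37]), 'qvel': array([-0.14, -0.18, -0.24,  0.03,  0.04, -0.1 ]), 'joint_efforts': array([ 1.000e-02, -5.795e+01, -2.117e+01,  0.000e+00, -2.000e-02,
       -0.000e+00]), 'position': array([ 0.63, -0.19,  0.07]), 'tool_rot': array([[-0.98,  0.19, -0.  ],
       [ 0.19,  0.98,  0.  ],
       [ 0.  ,  0.  , -1.  ]]), 'ft_force': array([-0.14,  0.08,  0.45]), 'wrist_torque': array([ 0.03,  0.02, -0.02]), 'grip_width': 0.0003420259559923347}
```

>>> arm_command(rows="1 0 0 1 0 0 0; 1 0 0 1 0 0 0; 1 0 0 1 0 0 0; 1 0 0 0 0 0 0")

```text
time_s: 7.68
position: [0.6283, -0.1892, 0.0708]
tool_rot: [[-0.983, 0.186, -0.0], [0.186, 0.983, 0.0], [0.0, 0.0, -1.0]]
ft_force: [1.1, -0.1, -0.5]
grip_width: -0.0
```

>>> arm_command(rows="1 0 0 1 0 0 0; 1 0 0 1 0 0 0; 1 0 0 0 0 0 0")

```text
time_s: 7.93
position: [0.6284, -0.1893, 0.0689]
tool_rot: [[-0.983, 0.186, -0.0], [0.186, 0.983, 0.0], [0.0, 0.0, -1.0]]
ft_force: [-0.6, 0.2, -0.3]
grip_width: -0.0002
```

```bash
python3 - <<'E'
from h import *
im=snap('scene','s4.png');o=readout.observe();P=o['position'];R=np.array(o['tool_rot'])
x,y,k=290,230,20
q=cv2.resize(im[y:y+28,x:x+38],None,fx=k,fy=k,interpolation=cv2.INTER_CUBIC)
q=np.clip(q.astype(float)*1.8,0,255).astype(np.uint8)
for d,c in((.017,(0,0,255)),(0,(0,255,255)),(-.02,(0,255,0)),(-.04,(255,0,255))):
  for yy in(-.0145,0,.0145):
    cv2.circle(q,tuple(((proj('scene',P+R@[0,yy,d])[0]-[x,y]+.5)*k).astype(int)),3,c,-1)
cv2.imwrite('pics/c7.png',q)
E
```

```text
(no output)
```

View pics/c7.png

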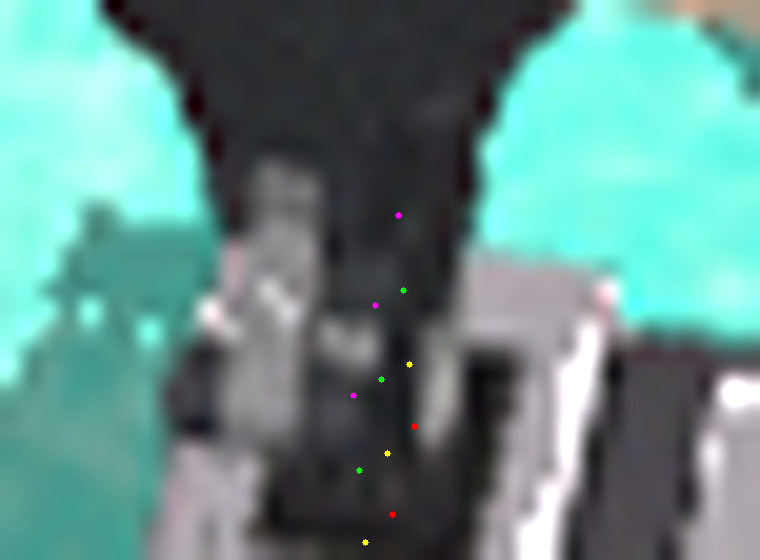

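>>> arm_command(rows="1 0 0 1 0 0 0; 1 0 0 1 0 0 0; 1 0 0 0 0 0 0")

```text
time_s: 8.23
position: [0.6284, -0.1893, 0.0669]
tool_rot: [[-0.983, 0.186, -0.0], [0.186, 0.983, 0.0], [0.0, 0.0, -1.0]]
ft_force: [-0.1, 0.1, -0.5]
grip_width: 0.0003
```

>>> arm_command(rows="1 0 0 1 0 0 0; 1 0 0 1 0 0 0; 1 0 0 0 0 0 0")

```text
time_s: 8.48
position: [0.6284, -0.1893, 0.0649]
tool_rot: [[-0.983, 0.186, -0.0], [0.186, 0.983, 0.0], [0.0, 0.0, -1.0]]
ft_force: [-0.6, -0.1, -0.6]
grip_width: -0.0001
```

>>> arm_command(rows="1 0 0 1 0 0 0; 1 0 0 1 0 0 0; 1 0 0 0 0 0 0")

```text
time_s: 8.73
position: [0.6284, -0.1893, 0.0629]
tool_rot: [[-0.983, 0.186, -0.0], [0.186, 0.983, 0.0], [0.0, 0.0, -1.0]]
ft_force: [0.3, 0.5, -1.0]
grip_width: -0.0001
```

>>> arm_command(rows="1 0 0 1 0 0 0; 1 0 0 1 0 0 0; 1 0 0 0 0 0 0")

```text
time_s: 8.98
position: [0.6284, -0.1893, 0.0609]
tool_rot: [[-0.983, 0.186, -0.0], [0.186, 0.983, 0.0], [0.0, 0.0, -1.0]]
ft_force: [0.5, -0.1, -0.7]
grip_width: 0.0
```

```bash
python3 - <<'E'
from h import *
a=snap('scene','s5.png');b=cv2.imread('pics/s4.png');c=cv2.imread('pics/s1.png');d0=cv2.imread('pics/s0.png')
# where did things move: pack region & gripper rows (grey level along the finger column)
for col in(304,307,310): print(col,[int(v) for v in a[236:262,col].mean(1)],[int(v) for v in b[236:262,col].mean(1)],[int(v) for v in d0[236:262,col].mean(1)],sep='\n')
E
```

```text
304
[26, 24, 23, 22, 51, 58, 70, 78, 77, 75, 115, 88, 77, 78, 83, 86, 80, 59, 35, 19, 19, 38, 90, 96, 96, 97]
[24, 24, 45, 63, 56, 75, 79, 78, 76, 116, 90, 78, 78, 73, 76, 58, 40, 25, 23, 21, 16, 38, 91, 96, 95, 97]
[122, 117, 114, 120, 114, 135, 161, 152, 153, 159, 136, 136, 81, 53, 36, 23, 30, 36, 41, 30, 27, 46, 150, 158, 156, 159]
307
[25, 26, 25, 29, 28, 29, 30, 24, 27, 32, 32, 36, 85, 60, 35, 35, 37, 28, 23, 25, 18, 23, 68, 92, 96, 97]
[24, 26, 27, 29, 30, 27, 29, 34, 34, 31, 58, 77, 50, 33, 41, 35, 27, 28, 29, 25, 16, 24, 67, 93, 96, 95]
[124, 121, 119, 122, 119, 132, 152, 155, 157, 134, 63, 39, 43, 35, 39, 34, 43, 49, 43, 42, 20, 41, 115, 153, 158, 157]
310
[25, 25, 24, 22, 20, 22, 29, 24, 23, 25, 24, 21, 23, 21, 21, 22, 20, 21, 24, 25, 20, 20, 38, 91, 94, 153]
[25, 18, 22, 22, 26, 31, 25, 22, 23, 24, 24, 20, 25, 21, 21, 23, 18, 23, 25, 25, 21, 20, 39, 91, 94, 152]
[118, 124, 119, 113, 115, 114, 153, 157, 156, 161, 101, 46, 44, 38, 39, 43, 33, 42, 45, 45, 31, 17, 64, 152, 159, 158]
```

```bash
python3 - <<'E'
from h import *
S=np.array([.2068,.5093,.2117])
for n in('top','scene'):
    print(n,'start TCP',proj(n,S),'tip',proj(n,S-[0,0,.017]),'base',proj(n,[0,0,0]),'button',proj(n,[.6298,-.1901,.079]),'tcp now',proj(n,readout.observe()['position']))
a=cv2.imread('pics/s5.png');t=snap('top','t5.png')
f=lambda im,x,y,w,h,k:cv2.resize(im[y:y+h,x:x+w],None,fx=k,fy=k,interpolation=cv2.INTER_CUBIC)
cv2.imwrite('pics/c8.png',np.hstack([f(cv2.imread('pics/t0.png'),0,330,160,150,2.5),f(a,260,190,100,94,4)[:375]]))
E
```

```text
top start TCP [[ 42.69511506 372.72157163]] tip [[ 45.68514818 372.5097357 ]] base [[243.30404635 441.53610062]] button [[307.72241668 227.81862014]] tcp now [[307.50947805 229.55013274]]
scene start TCP [[513.88087541 525.89304866]] tip [[511.68261869 526.82013264]] base [[541.76147324 325.90563308]] button [[308.24423554 250.09450772]] tcp now [[308.99838944 253.6080825 ]]
```

View pics/c8.png

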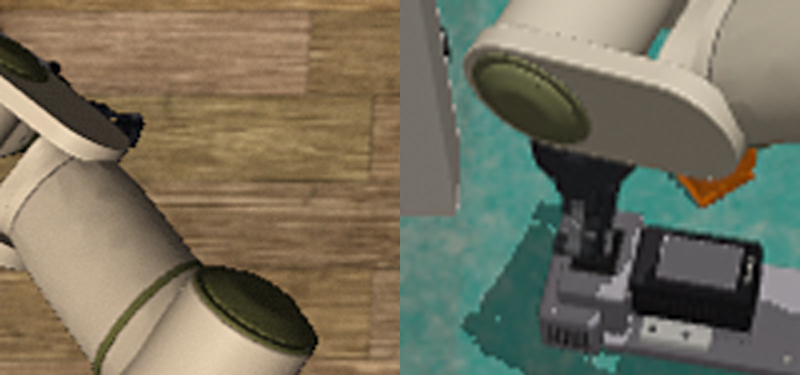

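>>> arm_command(rows="1 0 0 1 0 0 0; 1 0 0 1 0 0 0; 1 0 0 0 0 0 0")

```text
time_s: 9.33
position: [0.6286, -0.1894, 0.0593]
tool_rot: [[-0.983, 0.186, 0.001], [0.186, 0.983, -0.0], [-0.001, -0.0, -1.0]]
ft_force: [0.4, 0.5, 2.5]
grip_width: 0.0003
```

>>> arm_command(rows="1 0 0 1 0 0 0; 1 0 0 1 0 0 0; 1 0 0 0 0 0 0")

```text
time_s: 9.58
position: [0.6286, -0.1894, 0.0571]
tool_rot: [[-0.983, 0.186, 0.0], [0.186, 0.983, -0.0], [-0.0, -0.0, -1.0]]
ft_force: [0.5, -0.1, 2.7]
grip_width: -0.0001
```

```bash
python3 - <<'E'
from h import *
# objective check: does the drawn charger move / has the pack moved; compare pack edge pixels
a=snap('scene','s6.png');d0=cv2.imread('pics/s0.png')
for nm,im in(('now',a),('s0',d0)): print(nm,[int(v) for v in im[256,338:362].mean(1)])
print(readout.observe()['joint_efforts'].round(2),readout.observe()['wrist_torque'].round(2))
E
```

```text
now [95, 95, 95, 95, 95, 96, 99, 17, 29, 164, 28, 15, 98, 160, 140, 132, 119, 113, 110, 121, 124, 120, 122, 129]
s0 [155, 155, 156, 156, 156, 157, 163, 30, 54, 247, 54, 19, 99, 162, 143, 135, 122, 115, 111, 123, 126, 120, 125, 132]
[-6.000e-02 -5.654e+01 -1.964e+01 -5.000e-02  1.100e-01  0.000e+00] [ 0.03 -0.05  0.01]
```

Contact with the soft button came at TCP z ≈ 0.060, so the shut tips act about 19 mm behind the reported TCP. I'll note that for the grasp and finish the press.

>>> arm_command(rows="1 0 0 0.7 0 0 0; 1 0 0 0.7 0 0 0; 1 0 0 0 0 0 0")

```text
time_s: 9.88
position: [0.6286, -0.1894, 0.0555]
tool_rot: [[-0.983, 0.186, 0.0], [0.186, 0.983, -0.0], [-0.0, -0.0, -1.0]]
ft_force: [0.8, -0.0, 1.6]
grip_width: 0.0001
```

>>> arm_command(rows="1 0 0 0.5 0 0 0; 1 0 0 0 0 0 0")

```text
time_s: 10.05
position: [0.6286, -0.1893, 0.0551]
tool_rot: [[-0.983, 0.186, 0.0], [0.186, 0.983, -0.0], [-0.0, -0.0, -1.0]]
ft_force: [2.6, -0.9, 1.7]
grip_width: -0.0002
```

```bash
cat > row.py <<'E'
from h import *
a=snap('scene','s7.png');d0=cv2.imread('pics/s0.png')
for nm,im in(('now',a),('s0',d0)): print(nm,[int(v) for v in im[256,338:362].mean(1)])
o=readout.observe();print(o['position'].round(4),o['ft_force'].round(1))
E
python3 row.py
```

```text
now [95, 95, 94, 95, 96, 94, 95, 95, 95, 98, 49, 23, 98, 48, 12, 51, 127, 114, 109, 121, 124, 119, 123, 129]
s0 [155, 155, 156, 156, 156, 157, 163, 30, 54, 247, 54, 19, 99, 162, 143, 135, 122, 115, 111, 123, 126, 120, 125, 132]
[ 0.6286 -0.1894  0.0552] [1.1 0.  2.1]
```

The pack edge shifted about 3.5 px (≈8 mm), so the pack is free. I'll lift, open, move over it and come down astride.

>>> arm_command(rows="1 0 0 -10 0 0 0; 1 0 0 -20 0 0 0; 1 0 0 -20 0 0 0; 0 20 0 -10 0 0 0; 0 25 0 0 0 0 0", squeeze=20)

```text
time_s: 10.52
position: [0.5852, -0.1814, 0.1178]
tool_rot: [[-0.983, 0.185, 0.004], [0.185, 0.983, -0.002], [-0.004, -0.001, -1.0]]
ft_force: [0.0, -0.4, -0.2]
grip_width: 0.0232
```

>>> arm_command(rows="0 25 0 0 0 0 0; 0 8 0 0 0 0 0; 0 0 0 0 0 0 0; 0 0 0 0 0 0 0; 0 0 0 0 0 0 0")

```text
time_s: 10.93
position: [0.5528, -0.1752, 0.1153]
tool_rot: [[-0.983, 0.186, 0.001], [0.186, 0.983, -0.0], [-0.001, -0.0, -1.0]]
ft_force: [0.3, 0.6, 0.0]
grip_width: 0.0828
```

```bash
python3 d.py 0 -8 0 18;python3 row.py
```

```text
t 10.93 pos [ 0.5528 -0.1752  0.1153] F [0.3 0.6 0. ] w 0.0828
in frame mm [ -8.4   0.4 115.3]
dmm final-tool-axes [-0.4 -0.4 97.3] rot [-0.01  0.04  0.04] q [ -29.3   29.6   78.2    0.    72.2 -108.6]
now [93, 94, 93, 94, 92, 90, 156, 151, 151, 153, 144, 28, 59, 170, 11, 27, 129, 116, 111, 120, 123, 117, 121, 126]
s0 [155, 155, 156, 156, 156, 157, 163, 30, 54, 247, 54, 19, 99, 162, 143, 135, 122, 115, 111, 123, 126, 120, 125, 132]
[ 0.5527 -0.1751  0.1151] [-0.2  0.7  0.2]
```

>>> arm_command(rows="0 0 0 15 0 0 0; 0 0 0 15 0 0 0; 0 0 0 15 0 0 0; 0 0 0 10 0 0 0; 0 0 0 0 0 0 0")

```text
time_s: 11.4
position: [0.5514, -0.1744, 0.058]
tool_rot: [[-0.983, 0.186, -0.003], [0.186, 0.983, 0.002], [0.004, 0.001, -1.0]]
ft_force: [0.4, 0.1, -0.1]
grip_width: 0.0855
```

>>> arm_command(rows="0 0 0 5 0 0 0; 0 0 0 3 0 0 0; 0 0 0 2 0 0 0; 0 0 0 0 0 0 0")

```text
time_s: 11.73
position: [0.5519, -0.1749, 0.0503]
tool_rot: [[-0.983, 0.186, 0.0], [0.186, 0.983, -0.0], [-0.0, -0.0, -1.0]]
ft_force: [0.6, -0.7, 0.1]
grip_width: 0.085
```

```bash
python3 d.py 0 -8 0 18; python3 - <<'E'
from h import *
a=snap('scene','s8.png')
b=cv2.resize(a[195:275,275:375],None,fx=7.5,fy=7.5,interpolation=cv2.INTER_CUBIC)
o=readout.observe();P=o['position'];R=np.array(o['tool_rot'])
for d,c in((.017,(0,0,255)),(-.019,(0,255,255)),(-.056,(0,255,0))):
  pts=[P+R@[s*.011,.0425,d] for s in(-1,1)]+[P+R@[s*.011,.057,d] for s in(1,-1)]
  cv2.polylines(b,[((proj('scene',np.array(pts))-[275,195]+.5)*7.5).astype(int)],True,c,1)
cv2.imwrite('pics/c9.png',b)
E
```

```text
t 11.73 pos [ 0.5519 -0.1749  0.0503] F [ 0.6 -0.7  0.1] w 0.085
in frame mm [-9.3  0.5 50.3]
dmm final-tool-axes [-1.3 -0.5 32.3] rot [-0.    0.01  0.04] q [ -29.3   33.9   82.7   -0.    63.4 -108.6]
```

View pics/c9.png

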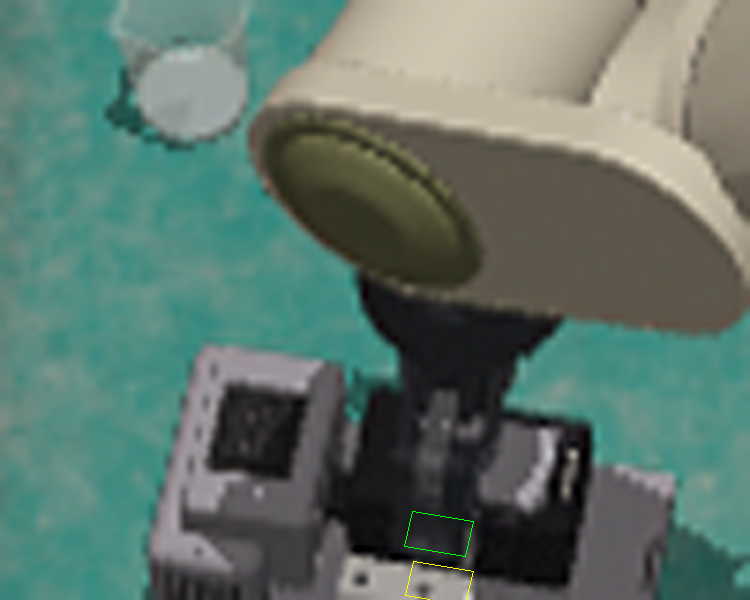

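The finger seen beside the pack ends above the white rails at about (435,510). So the open tips are still around pack-top height, which agrees with the touch result. I'll continue down in felt steps.

>>> arm_command(rows="0 0 0 3 0 0 0; 0 0 0 3 0 0 0; 0 0 0 3 0 0 0; 0 0 0 0 0 0 0")

```text
time_s: 12.12
position: [0.5515, -0.1747, 0.0406]
tool_rot: [[-0.983, 0.186, -0.001], [0.186, 0.983, 0.001], [0.001, 0.0, -1.0]]
ft_force: [-0.5, -0.0, 0.2]
grip_width: 0.0855
```

>>> arm_command(rows="0 0 0 2 0 0 0; 0 0 0 2 0 0 0; 0 0 0 2 0 0 0; 0 0 0 0 0 0 0")

```text
time_s: 12.45
position: [0.5517, -0.1748, 0.0348]
tool_rot: [[-0.983, 0.186, -0.001], [0.186, 0.983, 0.0], [0.001, 0.0, -1.0]]
ft_force: [-0.4, -0.7, -0.1]
grip_width: 0.0855
```

>>> arm_command(rows="0 0 0 2 0 0 0; 0 0 0 2 0 0 0; 0 0 0 0 0 0 0")

```text
time_s: 12.7
position: [0.5517, -0.1747, 0.0309]
tool_rot: [[-0.983, 0.186, -0.0], [0.186, 0.983, 0.0], [0.001, 0.0, -1.0]]
ft_force: [0.8, 0.4, 0.0]
grip_width: 0.0852
```

>>> arm_command(rows="0 0 0 2 0 0 0; 0 0 0 2 0 0 0; 0 0 0 0 0 0 0")

```text
time_s: 12.95
position: [0.5516, -0.1748, 0.0268]
tool_rot: [[-0.983, 0.186, -0.001], [0.186, 0.983, 0.0], [0.001, 0.0, -1.0]]
ft_force: [0.0, -0.5, -0.3]
grip_width: 0.0852
```

>>> arm_command(rows="0 0 0 1.5 0 0 0; 0 0 0 1.5 0 0 0; 0 0 0 0 0 0 0")

```text
time_s: 13.2
position: [0.5517, -0.1747, 0.0239]
tool_rot: [[-0.983, 0.186, -0.0], [0.186, 0.983, 0.0], [0.0, 0.0, -1.0]]
ft_force: [0.2, 1.0, -1.0]
grip_width: 0.0855
```

>>> arm_command(rows="0.2 0 0 0 0 0 0; 0.27 0 0 0 0 0 0; 0.32 0 0 0 0 0 0; 0.34 0 0 0 0 0 0; 0.34 0 0 0 0 0 0")

```text
time_s: 13.62
position: [0.5518, -0.1749, 0.0243]
tool_rot: [[-0.983, 0.186, 0.0], [0.186, 0.983, -0.0], [-0.0, -0.0, -1.0]]
ft_force: [0.7, 0.0, -0.4]
grip_width: 0.0561
```

>>> arm_command(rows="0.34 0 0 2 0 0 0; 0.34 0 0 2 0 0 0; 0.34 0 0 2 0 0 0; 0.36 0 0 0 0 0 0; 0.36 0 0 0 0 0 0")

```text
time_s: 14.03
position: [0.5517, -0.1748, 0.018]
tool_rot: [[-0.983, 0.186, -0.0], [0.186, 0.983, 0.0], [0.0, 0.0, -1.0]]
ft_force: [0.4, -0.5, 0.0]
grip_width: 0.0544
```

>>> arm_command(rows="0.38 0 0 0 0 0 0; 0.38 0 0 0 0 0 0; 0.38 0 0 0 0 0 0")

```text
time_s: 14.28
position: [0.5519, -0.1749, 0.0183]
tool_rot: [[-0.983, 0.186, 0.0], [0.186, 0.983, -0.0], [-0.0, -0.0, -1.0]]
ft_force: [1.0, -0.8, 0.0]
grip_width: 0.0532
```

>>> arm_command(rows="0.4 0 0 0 0 0 0; 0.4 0 0 0 0 0 0; 0.4 0 0 0 0 0 0")

```text
time_s: 14.53
position: [0.5518, -0.1748, 0.0183]
tool_rot: [[-0.983, 0.186, -0.0], [0.186, 0.983, -0.0], [0.0, -0.0, -1.0]]
ft_force: [-0.6, 0.1, 0.7]
grip_width: 0.0515
```

>>> arm_command(rows="0.44 0 0 0 0 0 0; 0.5 0 0 0 0 0 0; 0.6 0 0 0 0 0 0; 0.6 0 0 0 0 0 0", squeeze=60)

```text
time_s: 14.87
position: [0.5519, -0.1749, 0.0184]
tool_rot: [[-0.983, 0.186, 0.0], [0.186, 0.983, -0.0], [-0.0, -0.0, -1.0]]
ft_force: [0.2, 0.4, 2.7]
grip_width: 0.049
```

```bash
python3 d.py 0 -8 0 18; python3 -c "
from rig import readout;print(readout.observe()['wrist_torque'].round(2))"; python3 row.py
```

```text
t 14.87 pos [ 0.5519 -0.1749  0.0184] F [0.2 0.4 2.7] w 0.049
in frame mm [-9.4  0.5 18.4]
dmm final-tool-axes [-1.4 -0.5  0.4] rot [-0.01  0.01  0.04] q [ -29.3   36.3   84.5   -0.    59.2 -108.6]
[ 0.02  0.2  -0.02]
now [28, 68, 28, 26, 80, 97, 95, 94, 94, 155, 92, 17, 62, 103, 13, 25, 110, 119, 113, 123, 124, 119, 123, 128]
s0 [155, 155, 156, 156, 156, 157, 163, 30, 54, 247, 54, 19, 99, 162, 143, 135, 122, 115, 111, 123, 126, 120, 125, 132]
[ 0.5519 -0.1749  0.0184] [-0.2 -0.4  3.1]
```

>>> arm_command(rows="0.6 1 0 -0.2 0 0 0; 0.6 2 0 0 0 0 0; 0.6 3 0 0 0 0 0; 0.6 3 0 0 0 0 0; 0.6 3 0 0 0 0 0")

```text
time_s: 15.33
position: [0.5397, -0.1726, 0.0184]
tool_rot: [[-0.983, 0.186, 0.0], [0.186, 0.983, -0.0], [-0.0, -0.0, -1.0]]
ft_force: [1.7, 0.4, 1.4]
grip_width: 0.0493
```

>>> arm_command(rows="0.6 5 0 0 0 0 0; 0.6 5 0 0 0 0 0; 0.6 5 0 0 0 0 0; 0.6 5 0 0 0 0 0; 0.6 5 0 0 0 0 0")

```text
time_s: 15.75
position: [0.5147, -0.1678, 0.0184]
tool_rot: [[-0.983, 0.186, -0.0], [0.186, 0.983, 0.0], [0.0, 0.0, -1.0]]
ft_force: [2.3, 0.1, -0.1]
grip_width: 0.0493
```

>>> arm_command(rows="0.6 5 0 0 0 0 0; 0.6 5 0 0 0 0 0; 0.6 5 0 0 0 0 0; 0.6 3 0 0 0 0 0; 0.6 0 0 0 0 0 0")

```text
time_s: 16.17
position: [0.4967, -0.1643, 0.0182]
tool_rot: [[-0.983, 0.186, -0.002], [0.186, 0.983, 0.001], [0.002, 0.0, -1.0]]
ft_force: [0.7, 0.2, -3.1]
grip_width: 0.049
```

```bash
python3 d.py 0 -66 0 18; python3 - <<'E'
from h import *
a=snap('scene','s9.png')
p=np.load('p.npy')[0]
print(proj('scene',np.array([[.4865,-.1624,.079]])))
for r in(255,258,261):print([int(v) for v in a[r,318:385].mean(1)])
E
```

```text
t 16.17 pos [ 0.4967 -0.1643  0.0182] F [ 0.7  0.2 -3.1] w 0.049
in frame mm [-65.5   0.6  18.2]
dmm final-tool-axes [ 0.5 -0.6  0.2] rot [ 0.03 -0.09  0.03] q [ -31.3   32.3   93.7   -0.    54.1 -110.6]
[[360.55663865 258.86532431]]
[64, 55, 77, 159, 152, 149, 210, 231, 228, 229, 227, 225, 225, 225, 225, 226, 223, 190, 221, 180, 154, 157, 161, 159, 90, 31, 22, 23, 24, 24, 27, 104, 25, 26, 30, 28, 23, 23, 23, 24, 24, 26, 26, 29, 30, 28, 76, 91, 89, 70, 71, 35, 18, 19, 16, 29, 109, 126, 126, 130, 124, 123, 127, 125, 123, 122, 124]
[60, 39, 46, 56, 67, 158, 82, 96, 95, 123, 125, 148, 150, 154, 155, 163, 176, 120, 133, 139, 147, 131, 134, 98, 55, 21, 23, 25, 23, 23, 76, 91, 26, 23, 27, 35, 83, 85, 86, 49, 28, 27, 33, 29, 25, 86, 96, 94, 94, 95, 98, 29, 24, 96, 17, 20, 131, 128, 121, 118, 119, 121, 124, 128, 129, 126, 130]
[46, 42, 42, 41, 58, 101, 177, 160, 129, 154, 155, 156, 154, 155, 157, 150, 91, 92, 93, 93, 94, 95, 96, 86, 18, 24, 23, 22, 22, 31, 104, 71, 24, 29, 30, 69, 82, 81, 76, 26, 33, 32, 28, 27, 43, 98, 94, 94, 93, 96, 79, 16, 61, 94, 13, 64, 131, 126, 122, 120, 123, 130, 127, 127, 128, 131, 135]
```

```bash
cat > fit2.py <<'E'
from fit import *
pc,ps=np.load('p.npy');pc=pc.copy();a=np.radians(pc[2]);pc[:2]+=.0005*np.array([-np.sin(a),np.cos(a)])
off={n:np.mean([np.array(uv)-proj(n,W(pc,P))[0] for P,(m,uv) in CH if m==n],0) for n in('top','scene')};print(off)
SA2=[(P,(n,np.array(uv)-off[n])) for P,(n,uv) in SA]
p2=fit(SA2,ps); np.save('p.npy',[pc,p2]); print(ps,p2)
E
python3 fit2.py; python3 d.py 1 -72 0 55
```

```text
{'top': array([ 1.34060475, -0.40486782]), 'scene': array([0.44711011, 1.43537891])}
[ 0.5414  0.1832 11.1431] [[0.6, 0.0], [0.0, -0.7], [0.1, 0.9], [0.2, -0.1], [0.6, 0.3], [-1.1, -0.5], [-0.0, 0.9]]
[ 0.54111555  0.18386706 10.3736039 ] [ 0.54136143  0.18320648 11.14312645]
t 16.22 pos [ 0.4972 -0.1644  0.0182] F [ 0.6  0.6 -2.9] w 0.0494
in frame mm [-110.5 -332.5   18.2]
dmm final-tool-axes [-38.5 332.5 -36.8] rot [  0.04  -0.06 -21.86] q [ -31.3   32.3   93.6   -0.    54.1 -110.5]
```

```bash
cat > edge.py <<'E'
from fit import W
from h import *
from scipy.ndimage import map_coordinates
pc,ps=np.load('p.npy')
for nm,p in(('charger',pc),('sampler',ps)):
  for cam,f in(('top','pics/t0.png'),('scene','pics/s0.png')):
    im=cv2.imread(f).astype(float);r=(im[:,:,1]-im[:,:,2])/(im.sum(2)+30)
    for s in(1,-1):
      vis=(cam=='scene')==(s>0)   # side face seen -> boundary is bottom edge
      z=0 if vis else 18
      xs=np.arange(-76,-20,4.);ys=np.arange(22,62,.5)*s;e=[]
      for x in xs:
        uv=proj(cam,W(p,[(x,y,z) for y in ys]))
        v=map_coordinates(r,[uv[:,1],uv[:,0]],order=1);h=(v[-20:].mean()+v[:16].mean())/2
        i=np.argmax(v>h);e.append(ys[i]-(v[i]-h)/(v[i]-v[i-1])*.5*s)
      e=np.array(e);g=abs(e-np.median(e))<4;k=np.polyfit(xs[g],e[g],1)
      print(nm,cam,s,'z',z,'y at -48: %.1f slope %.2f deg n%d sd %.1f'%(np.polyval(k,-48),np.degrees(k[0]),g.sum(),np.std(e[g]-np.polyval(k,xs[g]))))
E
python3 edge.py
```

```text
charger top 1 z 18 y at -48: 39.1 slope -0.52 deg n14 sd 0.4
charger top -1 z 0 y at -48: -44.8 slope -0.31 deg n14 sd 0.3
charger scene 1 z 0 y at -48: 40.2 slope -0.61 deg n14 sd 0.4
charger scene -1 z 18 y at -48: -40.0 slope -1.25 deg n10 sd 0.3
sampler top 1 z 18 y at -48: 37.2 slope 0.64 deg n14 sd 0.2
sampler top -1 z 0 y at -48: -43.6 slope 1.24 deg n14 sd 0.4
sampler scene 1 z 0 y at -48: 42.1 slope 0.88 deg n14 sd 0.4
sampler scene -1 z 18 y at -48: -37.8 slope 1.16 deg n14 sd 0.2
```

```bash
python3 - <<'E'
from fit import *
pc,ps=np.load('p.npy');w=W(ps,(-48,.8,0))[0,:2];q=np.array([0,0,12.0]);q[:2]=w-W(q,(-48,0,0))[0,:2]
print(q);np.save('p.npy',[pc,q])
E
python3 d.py 1 -72 0 58
```

```text
[ 0.54106283  0.18469465 12.        ]
t 16.22 pos [ 0.4972 -0.1644  0.0182] F [ 0.6  0.6 -2.9] w 0.0494
in frame mm [-115.5 -332.3   18.2]
dmm final-tool-axes [-43.5 332.3 -39.8] rot [  0.04  -0.06 -22.71] q [ -31.3   32.3   93.6   -0.    54.1 -110.5]
```

>>> arm_command(rows="0.6 0 0 -6 0 0 0; 0.6 0 0 -12 0 0 0; 0.6 0 0 -15 0 0 0; 0.6 0 0 -15 0 0 0; 0.6 0 0 -12 0 0 0")

```text
time_s: 16.63
position: [0.498, -0.1647, 0.0797]
tool_rot: [[-0.983, 0.186, 0.001], [0.186, 0.983, -0.0], [-0.001, -0.0, -1.0]]
ft_force: [-0.2, 0.8, -1.9]
grip_width: 0.049
```

>>> arm_command(rows="0.6 0 0 0 0 0 -3.7; 0.6 0 0 0 0 0 -5; 0.6 0 0 0 0 0 -5; 0.6 0 0 0 0 0 -5; 0.6 0 0 0 0 0 -4")

```text
time_s: 17.05
position: [0.4979, -0.1646, 0.0787]
tool_rot: [[-0.977, -0.212, -0.0], [-0.212, 0.977, 0.0], [0.0, 0.0, -1.0]]
ft_force: [-1.1, -1.1, -2.8]
grip_width: 0.0496
```

>>> arm_command(rows="0.6 -2 14 0 0 0 0; 0.6 -3 22 0 0 0 0; 0.6 -4 26 0 0 0 0; 0.6 -4 26 0 0 0 0; 0.6 -4 26 0 0 0 0")

```text
time_s: 17.47
position: [0.4902, -0.0477, 0.0786]
tool_rot: [[-0.979, -0.206, -0.0], [-0.206, 0.979, 0.0], [0.0, 0.0, -1.0]]
ft_force: [0.4, 0.4, -3.4]
grip_width: 0.0492
```

>>> arm_command(rows="0.6 -4 26 0 0 0 0; 0.6 -4 26 0 0 0 0; 0.6 -4 26 0 0 0 0; 0.6 -4 26 0 0 0 0; 0.6 -4 26 0 0 0 0")

```text
time_s: 17.88
position: [0.4826, 0.0837, 0.0787]
tool_rot: [[-0.979, -0.206, -0.0], [-0.206, 0.979, 0.0], [0.0, 0.0, -1.0]]
ft_force: [-1.3, 0.5, -4.1]
grip_width: 0.0495
```

```bash
python3 d.py 1 -68 0 58
```

```text
t 17.88 pos [0.4826 0.0837 0.0787] F [-1.3  0.5 -4.1] w 0.0495
in frame mm [-78.2 -86.6  78.7]
dmm final-tool-axes [-10.2  86.6  20.7] rot [ 0.01 -0.01 -0.1 ] q [  -4.    24.5   95.3    0.    60.2 -106. ]
```

>>> arm_command(rows="0.6 -3 24 0 0 0 0; 0.6 -3 24 0 0 0 0; 0.6 -3 20 0 0 0 0; 0.6 -1 14 0 0 0 0; 0.6 0 4.5 0 0 0 0")

```text
time_s: 18.3
position: [0.4741, 0.1708, 0.0786]
tool_rot: [[-0.978, -0.209, -0.0], [-0.209, 0.978, 0.0], [0.0, 0.001, -1.0]]
ft_force: [-0.7, 0.6, -3.8]
grip_width: 0.049
```

>>> arm_command(rows="0.6 0 0 12 0 0 0; 0.6 0 0 15 0 0 0; 0.6 0 0 15 0 0 0; 0.6 0 0 8 0 0 0; 0.6 0 0 0 0 0 0")

```text
time_s: 18.72
position: [0.4741, 0.1681, 0.0272]
tool_rot: [[-0.978, -0.207, -0.003], [-0.207, 0.978, -0.0], [0.003, 0.0, -1.0]]
ft_force: [-0.4, -0.9, -3.4]
grip_width: 0.0494
```

```bash
python3 d.py 1 -68 0 20; python3 - <<'E'
from h import *
a=snap('scene','s10.png');snap('top','t10.png')
E
```

```text
t 18.72 pos [0.4741 0.1681 0.0272] F [-0.4 -0.9 -3.4] w 0.0494
in frame mm [-69.   -2.3  27.2]
dmm final-tool-axes [-1.   2.3  7.2] rot [ 0.02 -0.18 -0.07] q [  6.   30.1  96.4  -0.   53.7 -95.9]
```

>>> arm_command(rows="0.6 0 2.3 3 0 0 0; 0.6 0 0 2 0 0 0; 0.6 0 0 1 0 0 0; 0.6 0 0 0 0 0 0")

```text
time_s: 19.15
position: [0.4745, 0.1707, 0.0225]
tool_rot: [[-0.978, -0.208, 0.0], [-0.208, 0.978, 0.0], [-0.0, -0.0, -1.0]]
ft_force: [-0.3, -1.2, -2.9]
grip_width: 0.049
```

>>> arm_command(rows="0.6 0 0 1 0 0 0; 0.6 0 0 1 0 0 0; 0.6 0 0 0 0 0 0")

```text
time_s: 19.4
position: [0.4745, 0.1707, 0.0203]
tool_rot: [[-0.978, -0.208, -0.0], [-0.208, 0.978, 0.0], [0.0, 0.0, -1.0]]
ft_force: [0.4, -0.8, -3.3]
grip_width: 0.0491
```

```bash
python3 d.py 1 -68 0 20
```

```text
t 19.4 pos [0.4745 0.1707 0.0203] F [ 0.4 -0.8 -3.3] w 0.0491
in frame mm [-68.    0.1  20.3]
dmm final-tool-axes [ 0.  -0.1  0.3] rot [ 0.   -0.01 -0.01] q [  6.3  30.7  96.7   0.   52.6 -95.7]
```

>>> arm_command(rows="0.6 0 0 0.7 0 0 0; 0.6 0 0 0.6 0 0 0; 0.6 0 0 0 0 0 0")

```text
time_s: 19.65
position: [0.4745, 0.1707, 0.019]
tool_rot: [[-0.978, -0.208, -0.0], [-0.208, 0.978, -0.0], [0.0, 0.0, -1.0]]
ft_force: [-0.1, -0.1, -2.7]
grip_width: 0.0493
```

>>> arm_command(rows="0.6 0 0 0.4 0 0 0; 0.6 0 0 0.3 0 0 0; 0.6 0 0 0 0 0 0")

```text
time_s: 19.9
position: [0.4746, 0.1707, 0.0184]
tool_rot: [[-0.978, -0.208, -0.0], [-0.208, 0.978, -0.0], [0.0, -0.0, -1.0]]
ft_force: [0.1, 0.5, -3.0]
grip_width: 0.0493
```

>>> arm_command(rows="0.6 0 0 0.3 0 0 0; 0.6 0 0 0.2 0 0 0; 0.6 0 0 0 0 0 0")

```text
time_s: 20.15
position: [0.4746, 0.1707, 0.0181]
tool_rot: [[-0.978, -0.208, 0.0], [-0.208, 0.978, -0.0], [-0.0, -0.0, -1.0]]
ft_force: [-0.5, -0.4, -0.2]
grip_width: 0.0495
```

>>> arm_command(rows="0.6 -1.5 0 0 0 0 0; 0.6 -2 0 0 0 0 0; 0.6 -2 0 0 0 0 0; 0.6 0 0 0 0 0 0")

```text
time_s: 20.48
position: [0.4802, 0.1719, 0.0181]
tool_rot: [[-0.978, -0.208, 0.0], [-0.208, 0.978, 0.0], [-0.0, -0.0, -1.0]]
ft_force: [-2.7, -1.0, 5.3]
grip_width: 0.0494
```

>>> arm_command(rows="0.6 -1.5 0 0 0 0 0; 0.6 -1.5 0 0 0 0 0; 0.6 -1.5 0 0 0 0 0; 0.6 0 0 0 0 0 0")

```text
time_s: 20.82
position: [0.4843, 0.1728, 0.0181]
tool_rot: [[-0.978, -0.208, -0.0], [-0.208, 0.978, -0.0], [0.0, -0.0, -1.0]]
ft_force: [-4.2, -1.0, 6.2]
grip_width: 0.0492
```

```bash
python3 d.py 1 -50 0 18
```

```text
t 20.82 pos [0.4843 0.1728 0.0181] F [-4.2 -1.   6.2] w 0.0492
in frame mm [-58.    0.1  18.1]
dmm final-tool-axes [-8.  -0.1  0.1] rot [-0.   -0.03  0.  ] q [  6.4  31.6  95.2  -0.   53.2 -95.6]
```

>>> arm_command(rows="0.6 0 0 -0.2 0 0 0; 0.6 -1 0 0 0 0 0; 0.6 -1 0 0 0 0 0; 0.6 -1 0 0 0 0 0; 0.6 0 0 0 0 0 0")

```text
time_s: 21.23
position: [0.4875, 0.1734, 0.0182]
tool_rot: [[-0.978, -0.208, 0.0], [-0.208, 0.978, 0.0], [-0.0, -0.0, -1.0]]
ft_force: [-3.7, -1.1, 3.9]
grip_width: 0.0492
```

>>> arm_command(rows="0.6 -1 0 0 0 0 0; 0.6 -1 0 0 0 0 0; 0.6 -1 0 0 0 0 0; 0.6 0 0 0 0 0 0")

```text
time_s: 21.57
position: [0.4903, 0.174, 0.0182]
tool_rot: [[-0.978, -0.208, -0.0], [-0.208, 0.978, -0.0], [0.0, -0.0, -1.0]]
ft_force: [-3.9, -0.6, 5.1]
grip_width: 0.0496
```

```bash
python3 d.py 1 -50 0 18;python3 -c "
from rig import readout;print(readout.observe()['wrist_torque'].round(2))"
```

```text
t 21.57 pos [0.4903 0.174  0.0182] F [-3.9 -0.6  5.1] w 0.0496
in frame mm [-51.8   0.1  18.2]
dmm final-tool-axes [-1.8 -0.1  0.2] rot [-0. -0. -0.] q [  6.5  32.   94.2  -0.   53.7 -95.5]
[-0.26  0.91 -0.03]
```

>>> arm_command(rows="0.6 -1 0 -0.1 0 0 0; 0.6 -1.5 0 0 0 0 0; 0.6 -1.5 0 0 0 0 0; 0.6 -1.5 0 0 0 0 0; 0.6 0 0 0 0 0 0")

```text
time_s: 21.98
position: [0.496, 0.1752, 0.0183]
tool_rot: [[-0.978, -0.208, 0.001], [-0.208, 0.978, 0.0], [-0.001, -0.0, -1.0]]
ft_force: [-2.7, -0.8, 5.0]
grip_width: 0.0494
```

>>> arm_command(rows="0.6 -1.5 0 0 0 0 0; 0.6 -1.5 0 0 0 0 0; 0.6 -1.5 0 0 0 0 0; 0.6 -1.5 0 0 0 0 0; 0.6 0 0 0 0 0 0")

```text
time_s: 22.4
position: [0.5019, 0.1764, 0.0183]
tool_rot: [[-0.978, -0.208, 0.0], [-0.208, 0.978, 0.0], [-0.0, 0.0, -1.0]]
ft_force: [-2.8, -0.5, 5.6]
grip_width: 0.0492
```

```bash
python3 d.py 1 -16 0 18;python3 -c "
from rig import readout;o=readout.observe();print(o['wrist_torque'].round(2),(o['tool_rot'].T@o['ft_force']).round(1))"
```

```text
t 22.4 pos [0.5019 0.1764 0.0183] F [-2.8 -0.5  5.6] w 0.0492
in frame mm [-40.    0.1  18.3]
dmm final-tool-axes [-24.   -0.1   0.3] rot [ 0.    0.02 -0.01] q [  6.6  32.9  92.3   0.   54.8 -95.4]
[-0.29  0.84 -0.03] [ 2.8  0.1 -5.6]
```

>>> arm_command(rows="0.6 -2 0 -0.1 0 0 0; 0.6 -2 0 0 0 0 0; 0.6 -2 0 0 0 0 0; 0.6 -2 0 0 0 0 0; 0.6 -1.5 0 0 0 0 0")

```text
time_s: 22.82
position: [0.5111, 0.1784, 0.0183]
tool_rot: [[-0.978, -0.208, 0.0], [-0.208, 0.978, 0.0], [-0.0, 0.0, -1.0]]
ft_force: [-2.6, -0.7, 3.8]
grip_width: 0.0496
```

>>> arm_command(rows="0.6 -1.5 0 0 0 0 0; 0.6 -1 0 0 0 0 0; 0.6 -0.8 0 0 0 0 0; 0.6 -0.8 0 0 0 0 0; 0.6 -0.8 0 0 0 0 0")

```text
time_s: 23.23
position: [0.5156, 0.1794, 0.0183]
tool_rot: [[-0.978, -0.208, -0.0], [-0.208, 0.978, 0.0], [0.0, 0.0, -1.0]]
ft_force: [-2.5, -0.6, 2.7]
grip_width: 0.049
```

>>> arm_command(rows="0.6 -0.8 0 0 0 0 0; 0.6 -0.8 0 0 0 0 0; 0.6 -0.8 0 0 0 0 0; 0.6 -0.8 0 0 0 0 0; 0.6 -0.8 0 0 0 0 0")

```text
time_s: 23.65
position: [0.5194, 0.1802, 0.0183]
tool_rot: [[-0.978, -0.208, -0.0], [-0.208, 0.978, -0.0], [0.0, 0.0, -1.0]]
ft_force: [-4.7, -1.6, 2.7]
grip_width: 0.0492
```

```bash
cat > st.py <<'E'
from h import *
p=np.load('p.npy')[1];o=readout.observe();a=np.radians(p[2]);d=o['position'][:2]-p[:2]
print('t',o['time_s'],'x %.1f y %.1f'%((np.cos(a)*d[0]+np.sin(a)*d[1])*1000,(-np.sin(a)*d[0]+np.cos(a)*d[1])*1000),'Ftool',(o['tool_rot'].T@o['ft_force']).round(1),'M',o['wrist_torque'].round(2))
E
python3 st.py
```

```text
t 23.65 x -22.1 y 0.1 Ftool [ 5.  -0.6 -2.7] M [-0.26  0.94 -0.06]
```

Force is rising at the catch tooth. I'll go on at 10 mm/s.

>>> arm_command(rows="0.6 -0.8 0 0 0 0 0; 0.6 -0.8 0 0 0 0 0; 0.6 -0.8 0 0 0 0 0; 0.6 -0.8 0 0 0 0 0; 0.6 -0.8 0 0 0 0 0")

```text
time_s: 24.07
position: [0.5236, 0.1811, 0.0183]
tool_rot: [[-0.978, -0.208, 0.0], [-0.208, 0.978, 0.0], [-0.0, -0.0, -1.0]]
ft_force: [-2.7, -2.0, 3.0]
grip_width: 0.0492
```

>>> arm_command(rows="0.6 -0.8 0 0 0 0 0; 0.6 -0.8 0 0 0 0 0; 0.6 -0.8 0 0 0 0 0; 0.6 -0.8 0 0 0 0 0")

```text
time_s: 24.4
position: [0.5268, 0.1817, 0.0184]
tool_rot: [[-0.978, -0.208, 0.0], [-0.208, 0.978, 0.0], [-0.0, -0.0, -1.0]]
ft_force: [-3.7, -1.0, 2.9]
grip_width: 0.0492
```

```bash
python3 st.py
```

```text
t 24.4 x -14.6 y 0.1 Ftool [ 3.8 -0.2 -2.9] M [-0.16  0.65 -0.03]
```

>>> arm_command(rows="0.6 -0.8 0 0 0 0 0; 0.6 -0.8 0 0 0 0 0; 0.6 -0.8 0 0 0 0 0; 0.6 -0.8 0 0 0 0 0")

```text
time_s: 24.73
position: [0.5287, 0.1822, 0.0182]
tool_rot: [[-0.978, -0.208, -0.002], [-0.208, 0.978, -0.001], [0.003, -0.0, -1.0]]
ft_force: [-6.4, -3.2, 5.4]
grip_width: 0.0494
```

>>> arm_command(rows="0.6 -0.8 0 0 0 0 0; 0.6 -0.8 0 0 0 0 0; 0.6 -0.8 0 0 0 0 0")

```text
time_s: 24.98
position: [0.5308, 0.1827, 0.0182]
tool_rot: [[-0.978, -0.208, -0.003], [-0.208, 0.978, -0.001], [0.003, -0.0, -1.0]]
ft_force: [-7.7, -1.6, 6.1]
grip_width: 0.0495
```

```bash
python3 st.py
```

```text
t 24.9833 x -10.4 y 0.2 Ftool [ 7.8 -0.  -6. ] M [-0.49  1.46 -0.06]
```

>>> arm_command(rows="0.6 -0.8 0 0 0 0 0; 0.6 -0.8 0 0 0 0 0; 0.6 -0.8 0 0 0 0 0", squeeze=80)

```text
time_s: 25.23
position: [0.5328, 0.1831, 0.0181]
tool_rot: [[-0.978, -0.208, -0.004], [-0.208, 0.978, -0.001], [0.004, -0.0, -1.0]]
ft_force: [-8.4, -2.4, 7.7]
grip_width: 0.0494
```

>>> arm_command(rows="0.6 -0.8 0 0 0 0 0; 0.6 -0.8 0 0 0 0 0")

```text
time_s: 25.4
position: [0.5343, 0.1834, 0.0181]
tool_rot: [[-0.978, -0.208, -0.004], [-0.208, 0.978, -0.001], [0.004, -0.0, -1.0]]
ft_force: [-9.4, -2.7, 5.9]
grip_width: 0.0489
```

```bash
python3 st.py
```

```text
t 25.4 x -6.9 y 0.2 Ftool [ 9.8 -0.7 -5.9] M [-0.61  1.78 -0.07]
```

>>> arm_command(rows="0.6 -0.8 0 0 0 0 0; 0.6 -0.8 0 0 0 0 0")

```text
time_s: 25.57
position: [0.5358, 0.1837, 0.0181]
tool_rot: [[-0.978, -0.208, -0.004], [-0.208, 0.978, -0.001], [0.004, -0.0, -1.0]]
ft_force: [-8.9, -2.4, 6.1]
grip_width: 0.0493
```

>>> arm_command(rows="0.6 -0.8 0 0 0 0 0; 0.6 -0.8 0 0 0 0 0")

```text
time_s: 25.73
position: [0.5364, 0.1839, 0.018]
tool_rot: [[-0.978, -0.208, -0.007], [-0.208, 0.978, -0.001], [0.007, -0.0, -1.0]]
ft_force: [-16.3, -4.2, 11.9]
grip_width: 0.0492
```

```bash
python3 st.py
```

```text
t 25.7333 x -4.7 y 0.2 Ftool [ 16.9  -0.7 -11.7] M [-1.01  2.75 -0.18]
```

A sharp rise to 17 N over 0.6 mm looks like the solid stop. I'll back off and pull lightly to test whether the latch holds.

>>> arm_command(rows="0.6 0.8 0 0 0 0 0; 0.6 0.8 0 0 0 0 0; 0.6 0 0 0 0 0 0")

```text
time_s: 25.98
position: [0.5363, 0.1838, 0.0182]
tool_rot: [[-0.978, -0.208, -0.003], [-0.208, 0.978, -0.001], [0.003, -0.0, -1.0]]
ft_force: [-6.5, -1.8, 5.1]
grip_width: 0.0491
```

>>> arm_command(rows="0.6 0.8 0 0 0 0 0; 0.6 0.6 0 0 0 0 0; 0.6 0 0 0 0 0 0")

```text
time_s: 26.23
position: [0.5361, 0.1838, 0.0183]
tool_rot: [[-0.978, -0.208, 0.0], [-0.208, 0.978, 0.0], [-0.0, 0.0, -1.0]]
ft_force: [-3.7, -0.2, 3.6]
grip_width: 0.0495
```

```bash
python3 st.py
```

```text
t 26.2333 x -5.0 y 0.1 Ftool [ 3.6  0.6 -3.6] M [-0.26  0.78 -0.07]
```

>>> arm_command(rows="0.6 0.8 0 0 0 0 0; 0.6 0.7 0 0 0 0 0; 0.6 0 0 0 0 0 0")

```text
time_s: 26.48
position: [0.5351, 0.1835, 0.0184]
tool_rot: [[-0.978, -0.208, 0.001], [-0.208, 0.978, 0.0], [-0.001, -0.0, -1.0]]
ft_force: [0.1, 0.2, 1.3]
grip_width: 0.0494
```

```bash
python3 st.py
```

```text
t 26.4833 x -6.1 y 0.1 Ftool [-0.1  0.2 -1.3] M [-0.09  0.41 -0.06]
```

>>> arm_command(rows="0.6 0.7 0 0 0 0 0; 0.6 0.6 0 0 0 0 0; 0.6 0 0 0 0 0 0")

```text
time_s: 26.73
position: [0.5349, 0.1834, 0.0186]
tool_rot: [[-0.978, -0.208, 0.004], [-0.208, 0.978, 0.001], [-0.004, 0.0, -1.0]]
ft_force: [5.5, 2.3, -2.6]
grip_width: 0.0492
```

```bash
python3 st.py
```

```text
t 26.7333 x -6.3 y 0.1 Ftool [-5.8  1.1  2.6] M [ 0.32 -0.55  0.03]
```

The pack held at x = −6.3 under 5.8 N of pull, 1.5 mm short of the stop, so it is latched. I'll unload, release and retreat upward.

>>> arm_command(rows="0.6 -0.7 0 0 0 0 0; 0.6 -0.5 0 0 0 0 0; 0.6 0 0 0 0 0 0")

```text
time_s: 26.98
position: [0.5349, 0.1835, 0.0185]
tool_rot: [[-0.978, -0.208, 0.001], [-0.208, 0.978, 0.0], [-0.001, -0.0, -1.0]]
ft_force: [1.7, 0.6, 1.9]
grip_width: 0.049
```

>>> arm_command(rows="0.3 0 0 0 0 0 0; 0.2 0 0 0 0 0 0; 0 0 0 0 0 0 0; 0 0 0 0 0 0 0; 0 0 0 0 0 0 0", squeeze=20)

```text
time_s: 27.4
position: [0.5344, 0.1834, 0.0182]
tool_rot: [[-0.978, -0.208, -0.0], [-0.208, 0.978, -0.0], [0.0, -0.0, -1.0]]
ft_force: [0.1, 0.2, 0.2]
grip_width: 0.0854
```

>>> arm_command(rows="0 0 0 -4 0 0 0; 0 0 0 -10 0 0 0; 0 0 0 -20 0 0 0; 0 0 0 -25 0 0 0; 0 0 0 -25 0 0 0")

```text
time_s: 27.82
position: [0.5344, 0.1834, 0.104]
tool_rot: [[-0.978, -0.208, -0.0], [-0.208, 0.978, -0.0], [0.0, -0.0, -1.0]]
ft_force: [0.7, 0.2, -0.5]
grip_width: 0.0854
```

>>> arm_command(rows="0 15 0 -25 0 0 0; 0 30 0 -20 0 0 0; 0 30 0 0 0 0 0; 0 30 0 0 0 0 0; 0 30 0 0 0 0 0")

```text
time_s: 28.23
position: [0.4011, 0.1551, 0.1484]
tool_rot: [[-0.978, -0.208, 0.002], [-0.208, 0.978, 0.0], [-0.002, -0.0, -1.0]]
ft_force: [1.7, 0.8, 0.0]
grip_width: 0.0855
```

>>> arm_command(rows="0 30 0 0 0 0 0; 0 30 0 0 0 0 0; 0 20 0 0 0 0 0; 0 0 0 0 0 0 0; 0 0 0 0 0 0 0")

```text
time_s: 28.65
position: [0.3242, 0.1387, 0.1483]
tool_rot: [[-0.978, -0.208, 0.002], [-0.208, 0.978, 0.0], [-0.002, -0.0, -1.0]]
ft_force: [0.3, -0.0, -0.6]
grip_width: 0.0854
```

```bash
cat > chk.py <<'E'
from fit import W
from h import *
t=snap('top','t11.png');s=snap('scene','s11.png');s0=cv2.imread('pics/s0.png')
pc,ps=np.load('p.npy')
# tail edge of pack: brightness along the pack top-surface line y=0,z=78 then deck, in each unit's frame
for nm,p,im in(('charger s0',pc,s0),('charger now',pc,s),('sampler now',ps,s)):
    xs=np.arange(-90,62,4);uv=proj('scene',W(p,[(x,0,78) for x in xs])).round().astype(int)
    print(nm,[(int(x),int(im[v,u].mean())) for x,(u,v) in zip(xs,uv)])
d=cv2.absdiff(s,s0).max(2)
d[:, :]=cv2.medianBlur(d,3);n,l,st,c=cv2.connectedComponentsWithStats((d>50).astype(np.uint8))
print([(st[i].tolist()) for i in range(1,n) if st[i,4]>25])
print(readout.observe()['time_s'],readout.observe()['position'].round(3),readout.observe()['ft_force'].round(1))
E
python3 chk.py
```

```text
charger s0 [(-90, 135), (-86, 139), (-82, 157), (-78, 156), (-74, 156), (-70, 156), (-66, 157), (-62, 158), (-58, 156), (-54, 157), (-50, 163), (-46, 96), (-42, 26), (-38, 180), (-34, 27), (-30, 163), (-26, 157), (-22, 156), (-18, 156), (-14, 155), (-10, 156), (-6, 155), (-2, 155), (2, 155), (6, 155), (10, 155), (14, 155), (18, 156), (22, 182), (26, 45), (30, 43), (34, 43), (38, 38), (42, 148), (46, 161), (50, 121), (54, 33), (58, 37)]
charger now [(-90, 137), (-86, 141), (-82, 160), (-78, 158), (-74, 158), (-70, 157), (-66, 158), (-62, 159), (-58, 158), (-54, 158), (-50, 158), (-46, 159), (-42, 158), (-38, 158), (-34, 158), (-30, 158), (-26, 158), (-22, 179), (-18, 236), (-14, 234), (-10, 235), (-6, 193), (-2, 229), (2, 233), (6, 233), (10, 233), (14, 223), (18, 91), (22, 243), (26, 177), (30, 158), (34, 170), (38, 57), (42, 148), (46, 162), (50, 122), (54, 35), (58, 37)]
sampler now [(-90, 108), (-86, 99), (-82, 100), (-78, 98), (-74, 69), (-70, 47), (-66, 46), (-62, 47), (-58, 48), (-54, 48), (-50, 30), (-46, 27), (-42, 64), (-38, 178), (-34, 163), (-30, 161), (-26, 162), (-22, 161), (-18, 162), (-14, 161), (-10, 161), (-6, 162), (-2, 162), (2, 162), (6, 162), (10, 162), (14, 168), (18, 114), (22, 49), (26, 48), (30, 50), (34, 8), (38, 95), (42, 165), (46, 74), (50, 32), (54, 38), (58, 47)]
[[539, 184, 101, 109, 3253], [318, 246, 33, 30, 657], [424, 257, 115, 104, 4608], [619, 259, 21, 23, 264], [600, 263, 19, 23, 159], [426, 282, 7, 21, 64], [536, 287, 5, 16, 45], [590, 286, 50, 67, 1286], [478, 309, 122, 92, 4854], [629, 318, 11, 12, 96], [518, 332, 122, 148, 7109], [389, 349, 13, 48, 365], [326, 375, 32, 22, 433], [633, 385, 7, 22, 121], [330, 397, 19, 5, 54], [553, 402, 6, 15, 55], [572, 410, 8, 6, 37]]
28.75 [0.325 0.139 0.148] [ 0.2 -0.4  0.4]
```

```bash
python3 -c "
from rig import env;print(env.close_job())"
```

```text
the job is handed in; nothing more can be done
None
```

The pack is out of the charger and latched in the air sampler. I handed the job in at about 28.8 s of robot time.

**What I did:** I pressed the charger's catch button with the closed fingers at about 2–3 N. The pack sprang out about 8 mm. I gripped it, drew it out 56 mm along the dovetail, carried it upright and slid it into the sampler. The last stretch went in at 10 mm/s.

**What the last checks showed:**
- **Insertion:** it took 3 to 10 N, then rose to 17 N at the solid stop. I did not see the click itself as a force drop.
- **Latch:** on a light pull the pack backed off 1.5 mm and then held still against 5.8 N, which fits the catch having dropped.
- **Final image:** the charger bay is empty and the pack sits in the sampler at about x = −5 mm, inside the ±8 mm range. Nothing else on the bench changed. I checked this by pixel values, because all 12 picture views were used.
- **Robot:** it stands clear of everything, with wrist force near zero.

**What disagreed:**
- **Fingertip height:** the shut fingertips touched the button with the reported TCP at z ≈ 0.060 m. That is about 36 mm lower than "17 mm ahead of the TCP" implies. I set the grip height by touch instead of from that figure.
- **Cameras:** the two views differed by a few mm in y. I corrected for this with the deck edges and the contact-free closing on the pack. The insertion then showed almost no side force.

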